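# Clamp the beaker and stir the ceramic beads

## Robot

A 6-joint arm with a two-finger parallel gripper is mounted at the origin on the work surface. World frame = base frame: x ahead of the robot, y to its left, z up, the work surface at z = 0. Lengths are in m, angles in degrees, forces in N, time in s.
With the tool pointing down it reaches from about 0.275 to 0.975 m from the base axis. Payload 8.4 kg.
Tool frame: the origin (TCP) lies at the very end of the fingers, on their centre line; the grasp point (between the pads) lies 19 mm behind it; x points along the fingers, z is the direction in which the jaws open and shut, and the axes are right-handed (so a half turn about x gives the same grasp; the last joint's range is limited). The gripper opens to 92 mm and grips with 3 to 60 N. Pads are 20 mm wide; open, the fingers measure 128 mm over their backs; the gripper's body (75 mm by 189 mm) begins 69 mm behind the grasp point.
Start: joints at [-68.434, 20.225, 93.587, -0, 66.188, -0.138], TCP at [0.231, -0.581, 0.215] pointing down, gripper open.
Joint ranges: [-150.9, 150.9], [-52.94, 120.26], [3.33, 152.33], [-74.26, 254.26], [0, 154.13], [-172.89, 172.89]. Speed limits (degrees/s): [127.2, 127.2, 159.86, 180, 180, 180].

## Interface

Orientations are given as a 3x3 rotation matrix whose columns are the frame's x, y, z axes.
In Python, from bench import * gives the robot as it stands. The module is installed in compiled form; this text tells all that it offers.
- The arm moves only by the shell command python3 -m pendant 'ROWS' [OPENING] [FORCE]. ROWS is a JSON object of lists of equal length, an entry for each row: "dp": the shift along the tool's x, y, z as a fraction of full scale, a list of three; "roll": the turn about the tool's x as a fraction of full scale. A call has 1 to 10 rows; each row shifts and turns the commanded pose from where the row before left it, along the tool's axes as they then stand; what a row does not reach is not made up. Full scale, the value 1, is 0.025 m for a shift and 0.12 rad for a turn. A row lasts 1/10 s, in which the tool goes at most 50 mm and 8.59 degrees, less where a joint would pass 70% of its speed; a pose out of reach is approached as far as the arm can. A call with a number of a shift or a turn outside -1 to 1 is refused whole. A call with a gripper value outside its range is refused whole. OPENING is the opening in per cent of the stroke, from 0 (shut) to 100 (fully open), set as the call begins (- or left out, the last holds). The fingers move at their own pace and stop on an object; FORCE is the grip in N (left out, the last holds). Time passes only in rows, so rows that do not move let the fingers close. It gives the time, the measured TCP pose, the force and the opening at its end, in the units of the state.
- get_state(): the state, without advancing time (a new reading comes with each control period).
- snapshot(name): name is "scene" or "side" or "wrist"; returns the picture (480x640x3 uint8, blue, green, red); there is no depth.
- calibration(name): a dict with "fx", "fy", "cx", "cy" (pixels), "cam_to_world" (4x4, takes a point from camera to world coordinates). Camera axes: x right, y up, looking along -z (the intrinsics and any distortion apply to the point x, -y, -z); pixel columns grow to the right and rows downward; lengths in m; the calibration is good to about 2 mm. A picture is of the moment at which its call begins: read the wrist's pose just before it. calibration takes no time and is no camera call; for the wrist camera it gives the pose at the moment of the call.
- hand_in(): hands the job in, once; it reports no verdict.
The state is a dict: "clock": time; "joint_pos": joint angles; "qvel": joint speeds; "effort": joint torques, N m; "position": TCP position; "tcp_rot": TCP orientation; "ft_force": force on the tool from outside, world axes, zero at the start; "moment": the same for the moment, N m; "width": opening from 0.0 (shut) to 1.0 (fully open).
Only numpy, scipy, OpenCV 4.12 (cv2) and the standard library are available. Lean on these libraries where they do the work, as an engineer would, in place of code of your own. Each camera call takes 0.05 s, during which the arm holds its last target.

## Task

Push the thumb wedge in until it jams and the bar holds the beaker fast. Then draw the stirring rod out from under the low shelf, lay it down (the sloped rest is there for that) and take it again by its handle, and with its tip right down among the beads stir at least three full wide turns clockwise as seen from above, so that the beads are well moved about. Leave the rod standing in the still-clamped beaker with all beads inside, and do not push the other things about.

Things in the scene. Friction and masses are not known exactly. Their poses are not given: they have to be found in the camera images.
- clamp: fixed wedge clamp, base plate 235 x 200 x 12 mm, carrying the beaker; origin on the bench under the clamped beaker's centre, z up, +x roughly away from the robot. Two angled stops (57 mm high) on its +x side; a sliding bar on the -x side presses the beaker towards +x; behind it the wedge, then a fixed rail at x = -117 to -133 mm (42 mm high)
- bar: steel clamp bar with a sprung rubber pad (up to 6 mm give, 10 N per mm) facing the beaker, 100 mm wide (y), top 51 mm above the bench; its origin coincides with the clamp's when fully open; it slides along the clamp's +x, 1 mm for every 5 mm of wedge travel, and meets the beaker
- wedge (a joint): travel in m of the brass thumb wedge along the clamp's -y: 0 = fully out (starts at 0 to 0.010), stop at 0.080. About 5 N of drag, stays where left. Pushed in it drives the bar, shoves the beaker up to 6 mm into the stops and jams at about 0.040 to 0.070; 10 to 15 N of push jams it firmly (the bar presses five times as hard as the push beyond the drag, and self-locks)
- wedge_tab (a point): point on the outer (+y) face of the wedge's upright thumb tab, 60 mm above the bench: push here towards the clamp's -y. The tab is 34 mm wide (clamp x), 12 mm thick (clamp y) and stands from 13 to 75 mm above the bench; it moves with the wedge, and this point lies 98 mm to the -x side of the clamp's origin
- beaker: loose low glass beaker, outside diameter 120 mm, inside 113 mm, 88 mm tall, floor 5 mm thick, about 0.3 kg, standing on the 12 mm base plate; origin at the centre of its underside, z up; until clamped it slides about when pushed
- shelf: fixed dark wooden low shelf, 160 mm deep (x), 200 mm wide (y), deck 45 to 60 mm above the bench, closed at sides and back, bottles up to 155 mm on the rear of its deck; origin on the bench under its centre, its open mouth at x = -80 mm faces its -x
- stirrer: loose steel stirring rod 200 mm long, 0.1 kg, lying with its square black handle hidden under the shelf, 95 to 115 mm of the tip end sticking out. Origin at its underside at mid-length; x runs from tip (-100 mm) to handle end (+100); rod axis at z = 8 mm. Round tip 16 mm across, shaft 10 mm across up to x = +25, then handle 16 x 16 mm. Centre of mass about 80 mm from the tip
- stirrer_tip (a point): the very end of the stirrer's round tip, on the rod's axis; stirrer's axes
- stirrer_handle (a point): centre of the handle, 38 mm from its end, on the rod's axis, 162 mm from the tip; stirrer's axes
- rest: fixed sloped rest for changing grip on the stirrer; base 180 x 60 x 10 mm, origin on the bench under its centre. A V cradle with end stop takes the rod's first 24 mm, a V notch on a post the part 100 to 120 mm from the tip (wings to 105 mm high). The rod then slopes 30 degrees, tip down towards +x, handle projecting freely up towards -x. Vs 42 mm wide at the top
- rest_toe (a point): where the tip end of a rod laid in the rest comes to lie, on the rod's axis: 70 mm along x from the rest's origin and 30 mm above the bench; rest's axes
- bead0_mid (a point): middle of bead 0: chunky white ceramic domed bead, 26 mm across, 20 mm high, 22 g, glazed and slippery, loose on the beaker's floor (near its centre)
- bead1_mid (a point): middle of bead 1: chunky white ceramic domed bead, 26 mm across, 20 mm high, 22 g, glazed and slippery, loose on the beaker's floor (one of six round the centre)
- bead2_mid (a point): middle of bead 2: chunky white ceramic domed bead, 26 mm across, 20 mm high, 22 g, glazed and slippery, loose on the beaker's floor (one of six round the centre)
- bead3_mid (a point): middle of bead 3: chunky white ceramic domed bead, 26 mm across, 20 mm high, 22 g, glazed and slippery, loose on the beaker's floor (one of six round the centre)
- bead4_mid (a point): middle of bead 4: chunky white ceramic domed bead, 26 mm across, 20 mm high, 22 g, glazed and slippery, loose on the beaker's floor (one of six round the centre)
- bead5_mid (a point): middle of bead 5: chunky white ceramic domed bead, 26 mm across, 20 mm high, 22 g, glazed and slippery, loose on the beaker's floor (one of six round the centre)
- bead6_mid (a point): middle of bead 6: chunky white ceramic domed bead, 26 mm across, 20 mm high, 22 g, glazed and slippery, loose on the beaker's floor (one of six round the centre)
- bottle: bystander, leave alone: amber bottle 60 mm across, 115 mm high; origin at the centre of its underside
- jar: bystander, leave alone: white jar 64 mm across, 75 mm high; origin at the centre of its underside
- can: bystander, leave alone: metal can 54 mm across, 100 mm high; origin at the centre of its underside
- dish: bystander, leave alone: flat glass dish 76 mm across, 16 mm high, beside the stirrer; origin at the centre of its underside
- roll: bystander, leave alone: white roll (ring) 68 mm across, 30 mm high, beside the stirrer; origin at the centre of its underside

How it is judged (in metres and radians):
On the way, in this order (a step that is already met when the one before it is completed fails the run):
1. the beaker is clamped: the wedge is slid in until it jams and the bar presses the beaker (value of joint wedge above 0.03 m and contact force between bar and beaker above 3 N), for 0.2 s.
2. clockwise turn 1: tip among the beads, over 12 mm to the beaker's +x side, clamped (x of stirrer_tip in the frame of beaker above 0.012 m and z of stirrer_tip in the frame of beaker below 0.021 m and horizontal distance between stirrer_tip and beaker below 0.058 m and value of joint wedge above 0.03 m).
3. clockwise turn 1: tip among the beads, over 12 mm to the beaker's -y side, clamped (y of stirrer_tip in the frame of beaker below -0.012 m and x of stirrer_tip in the frame of beaker below 0.012 m and z of stirrer_tip in the frame of beaker below 0.021 m and horizontal distance between stirrer_tip and beaker below 0.058 m and value of joint wedge above 0.03 m).
4. clockwise turn 1: tip among the beads, over 12 mm to the beaker's -x side, clamped (x of stirrer_tip in the frame of beaker below -0.012 m and y of stirrer_tip in the frame of beaker above -0.012 m and z of stirrer_tip in the frame of beaker below 0.021 m and horizontal distance between stirrer_tip and beaker below 0.058 m and value of joint wedge above 0.03 m).
5. clockwise turn 1: tip among the beads, over 12 mm to the beaker's +y side, clamped (y of stirrer_tip in the frame of beaker above 0.012 m and x of stirrer_tip in the frame of beaker above -0.012 m and z of stirrer_tip in the frame of beaker below 0.021 m and horizontal distance between stirrer_tip and beaker below 0.058 m and value of joint wedge above 0.03 m).
6. clockwise turn 2: tip among the beads, over 12 mm to the beaker's +x side, clamped (all of step 2 and y of stirrer_tip in the frame of beaker below 0.012 m).
7. clockwise turn 2: tip among the beads, over 12 mm to the beaker's -y side, clamped (all of step 3).
8. clockwise turn 2: tip among the beads, over 12 mm to the beaker's -x side, clamped (all of step 4).
9. clockwise turn 2: tip among the beads, over 12 mm to the beaker's +y side, clamped; one of beads 1, 3, 5 and one of 2, 4, 6 over 15 mm from its start (all of step 5 and distance of any of bead1_mid, bead3_mid, bead5_mid from where it was at the start of the episode above 0.015 m and distance of any of bead2_mid, bead4_mid, bead6_mid from where it was at the start of the episode above 0.015 m).
At the end, for the whole second after the job is handed in: Wedge in over 30 mm, bar pressing the beaker over 2 N, beaker upright within 0.1 rad; rod released, still, within 0.9 rad of upright, its tip in the beaker (under 45 mm above its underside, within 58 mm of its axis); all beads within 58 mm of the axis and below 60 mm (value of joint wedge above 0.03 m and contact force between bar and beaker above 2 N and angle between beaker's own z axis and vertical below 0.1 rad and z of stirrer_tip in the frame of beaker below 0.045 m and horizontal distance between each of stirrer_tip, bead0_mid, bead1_mid, bead2_mid, bead3_mid, bead4_mid, bead5_mid, bead6_mid and beaker below 0.058 m and angle between stirrer's own x axis and vertical below 0.9 rad and linear speed of stirrer below 0.05 m/s and z of each of bead0_mid, bead1_mid, bead2_mid, bead3_mid, bead4_mid, bead5_mid, bead6_mid in the frame of beaker below 0.06 m); the robot touches nothing.
It fails at once if a bystander is pushed more than 30 mm from its place (distance of any of bottle, jar, can, dish, roll from where it was at the start of the episode above 0.03 m).
It fails at once if the beaker is tipped over 20 degrees (angle between beaker's own z axis and vertical above 0.35 rad).
It fails at once if a bead leaves the beaker (horizontal distance between any of bead0_mid, bead1_mid, bead2_mid, bead3_mid, bead4_mid, bead5_mid, bead6_mid and beaker above 0.07 m).
It also fails if it takes over 72 s, if anything falls off the work surface, if the arm or the gripper's body presses on something with over 40 N, if the wrist force passes 120 N, or if a joint passes its speed limit or range.

## Working session

There is one attempt and no reset: what is moved stays moved. The work goes in short steps, Python scripts to look and compute and a shell command to move; the robot and the scene stay as the last step left them, time stands still between calls to the robot, and variables do not carry over. Pictures are saved under pics/ and viewed, and the job is handed in when it is done.

```bash
mkdir -p pics; cat > h.py <<'E'
from bench import *
import numpy as np, cv2
def ray(name,u,v,c=None):
    c=c or calibration(name); M=np.array(c["cam_to_world"])
    d=np.array([(u-c["cx"])/c["fx"],-(v-c["cy"])/c["fy"],-1.0])
    return M[:3,3],M[:3,:3]@d
def onz(name,u,v,z,c=None):
    o,d=ray(name,u,v,c); return o+d*(z-o[2])/d[2]
def proj(name,p,c=None):
    c=c or calibration(name); M=np.array(c["cam_to_world"])
    q=M[:3,:3].T@(np.array(p)-M[:3,3]); return np.array([c["cx"]+c["fx"]*q[0]/-q[2], c["cy"]-c["fy"]*q[1]/-q[2]])
def tri(n1,a,n2,b):
    o1,d1=ray(n1,*a);o2,d2=ray(n2,*b)
    t=np.linalg.lstsq(np.c_[d1,-d2],o2-o1,rcond=None)[0]
    return (o1+t[0]*d1+o2+t[1]*d2)/2, np.linalg.norm(o1+t[0]*d1-o2-t[1]*d2)
E
python3 - <<'E'
from h import *
s=get_state(); print(s)
for n in ["scene","side","wrist"]:
    c=calibration(n); print(n,c)
    cv2.imwrite(f"pics/{n}0.png",snapshot(n))
E
```

```text
{'clock': 0.0, 'joint_pos': array([-6.84345875e+01,  2.02611493e+01,  9.36262627e+01, -1.23467761e-04,
        6.61878273e+01, -1.38256023e-01]), 'qvel': array([-0.10502205,  0.0627977 , -0.11253617, -0.00282805, -0.05328417,
        0.06677964]), 'effort': array([ 1.57331346e-03, -5.93835819e+01, -3.34224629e+01,  6.97918190e-02,
        2.32257351e-02, -1.13426925e-04]), 'position': array([ 0.23094916, -0.58026234,  0.21389928]), 'tcp_rot': array([[-4.84507373e-04,  9.29108574e-01,  3.69806738e-01],
       [ 1.22052387e-03,  3.69807055e-01, -9.29107772e-01],
       [-9.99999138e-01,  1.19838292e-06, -1.31317343e-03]]), 'ft_force': array([-0.50138134, -1.84146649, -0.81957277]), 'moment': array([-0.02163189, -0.02970652,  0.00955695]), 'width': 1.0017313847666998}
scene {'fx': 499.391880960798, 'fy': 499.391880960798, 'cx': 330.26790435269373, 'cy': 232.4713482631703, 'cam_to_world': array([[ 0.42156698, -0.55525808,  0.71691683,  1.21864961],
       [ 0.90661209,  0.27406179, -0.32084991, -0.31307775],
       [-0.01832501,  0.78522519,  0.61893908,  0.64369491],
       [ 0.        ,  0.        ,  0.        ,  1.        ]])}
side {'fx': 495.1068293015989, 'fy': 495.1068293015989, 'cx': 325.3475070122247, 'cy': 239.0969873535657, 'cam_to_world': array([[-0.91338899,  0.27604912, -0.29919465,  0.22913903],
       [-0.40683524, -0.6448809 ,  0.64700364,  0.63000086],
       [-0.01434013,  0.71268893,  0.70133363,  0.79340678],
       [ 0.        ,  0.        ,  0.        ,  1.        ]])}
wrist {'fx': 362.7923792448668, 'fy': 362.7923792448668, 'cx': 327.1700122719986, 'cy': 238.00320326358764, 'cam_to_world': array([[ 0.36950412,  0.90241277,  0.22162556,  0.29231366],
       [-0.92922661,  0.35939072,  0.08588488, -0.55575182],
       [-0.00214655, -0.23767519,  0.97134232,  0.38425619],
       [ 0.        ,  0.        ,  0.        ,  1.        ]])}
```

View pics/scene0.png

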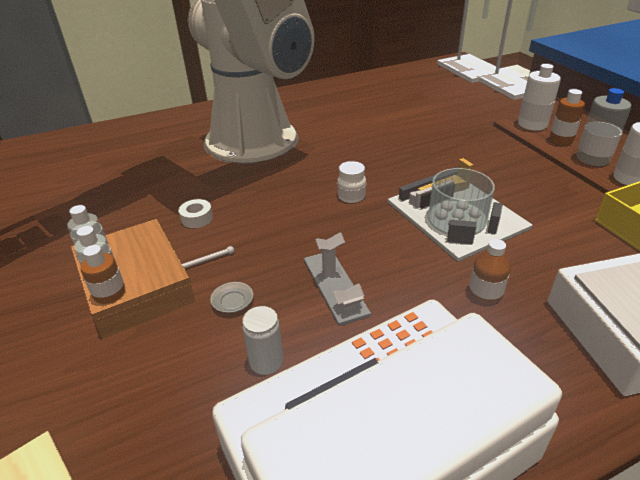

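View pics/side0.png

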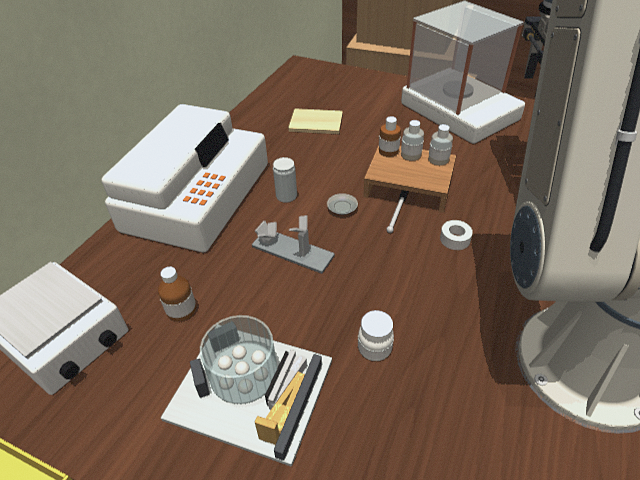

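View pics/wrist0.png

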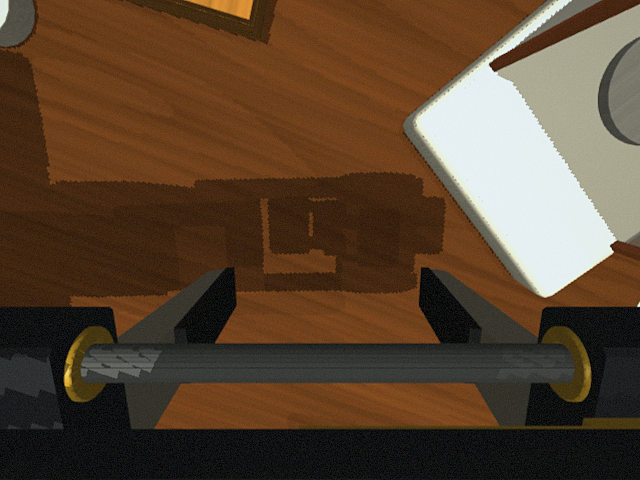

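```bash
python3 - <<'E'
import cv2
a=cv2.imread("pics/side0.png"); b=cv2.imread("pics/scene0.png")
def crop(im,x0,y0,x1,y1,k,n): cv2.imwrite("pics/"+n,cv2.resize(im[y0:y1,x0:x1],None,fx=k,fy=k,interpolation=cv2.INTER_CUBIC))
crop(a,155,305,345,475,4,"c1.png")
crop(b,380,150,540,260,5,"c2.png")
crop(a,240,110,500,280,3,"c3.png")
crop(b,60,190,380,340,2.5,"c4.png")
E
```

```text
(no output)
```

View pics/c1.png

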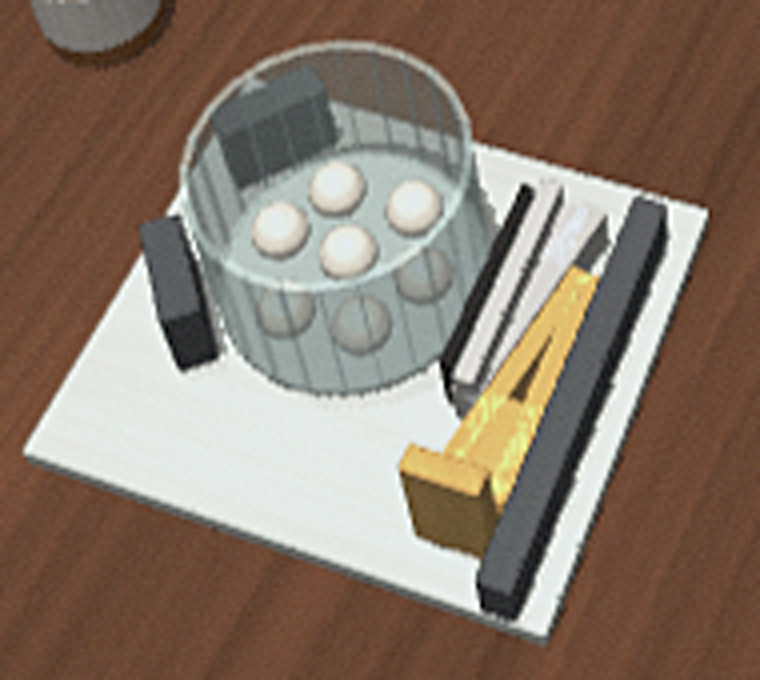

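View pics/c2.png

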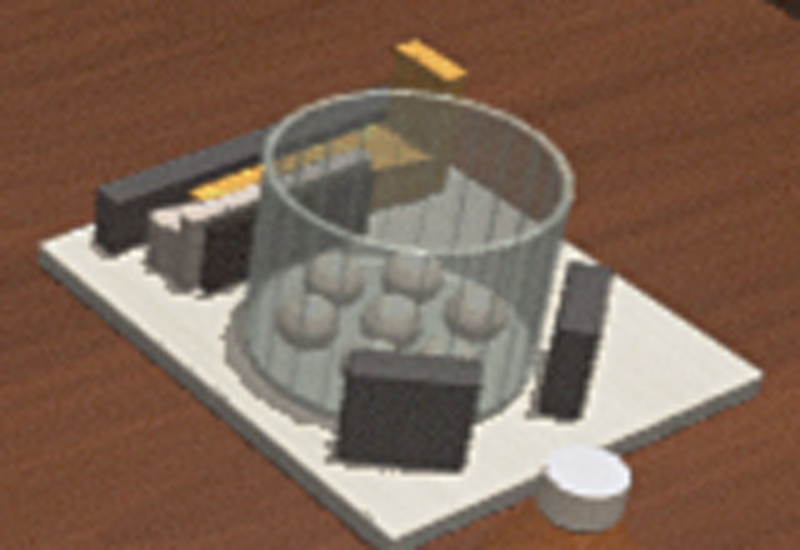

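View pics/c3.png

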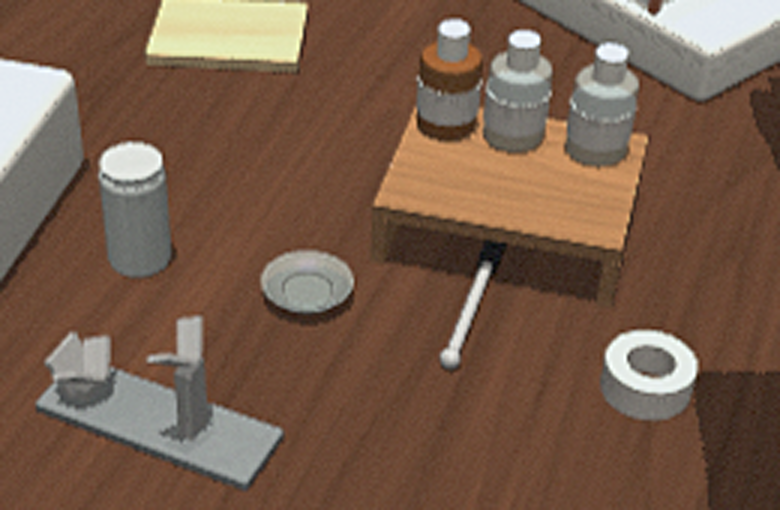

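View pics/c4.png

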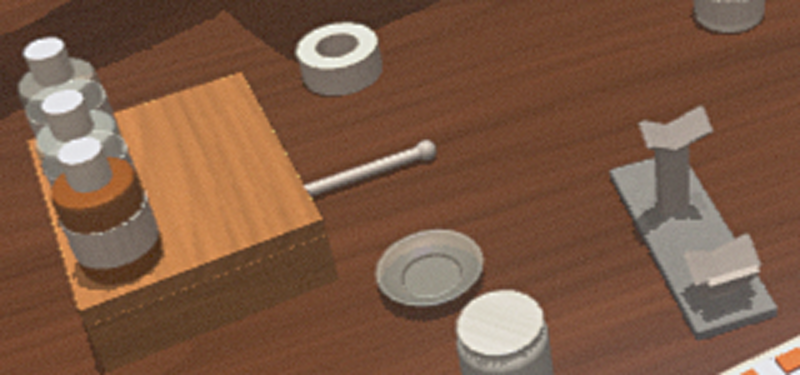

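```bash
python3 - <<'E'
from h import *
np.set_printoptions(precision=4,suppress=True)
S=lambda x,y,k,x0,y0:(x0+x/k,y0+y/k)
c1=lambda x,y:S(x,y,4,155,305); c2=lambda x,y:S(x,y,5,380,150); c3=lambda x,y:S(x,y,3,240,110); c4=lambda x,y:S(x,y,2.5,60,190)
def p(l,n,uv,z): print(l,onz(n,*uv,z))
print("plate side"); [p(i,"side",c1(*q),.012) for i,q in enumerate([(28,455),(546,630),(708,212)])]
print("plate scene"); [p(i,"scene",c2(*q),.012) for i,q in enumerate([(40,247),(395,535),(760,377)])]
print("tab side"); [p(i,"side",c1(*q),.075) for i,q in enumerate([(402,463),(488,485),(412,445),(495,468)])]
print("tab scene"); [p(i,"scene",c2(*q),.075) for i,q in enumerate([(395,45),(415,40),(467,72),(447,80)])]
print("rail"); [p(i,"side",c1(*q),.042) for i,q in enumerate([(480,575),(522,588),(637,198),(667,205)])]
print("tip", onz("side",*c3(450,358),.008),onz("scene",*c4(427,150),.008),tri("side",c3(450,358),"scene",c4(427,150)))
print("shaft end", onz("side",*c3(487,264),.008), onz("scene",*c4(310,190),.008))
print("rest side"); [p(i,"side",c3(*q),.01) for i,q in enumerate([(37,405),(110,368),(283,435),(247,485)])]
print("rest scene"); [p(i,"scene",c4(*q),.01) for i,q in enumerate([(612,172),(665,158),(775,310),(700,332)])]
print("shelf"); [p(i,"side",c3(*q),.06) for i,q in enumerate([(375,208),(620,248),(645,135),(415,105)])]
[p(i,"scene",c4(*q),.06) for i,q in enumerate([(30,140),(243,73),(325,215),(80,305)])]
print("rim"); [p(i,"side",c1(*q),.1) for i,q in enumerate([(182,165),(472,165),(330,40),(330,290)])]
[p(i,"scene",c2(*q),.1) for i,q in enumerate([(263,165),(573,190),(420,90),(420,250)])]
print("dish",onz("side",*c3(307,285),.008),"roll",onz("side",*c3(650,362),.03),"can",onz("side",*c3(132,165),.1),"jar",onz("side",376,325,.075),"bottle",onz("side",169,278,.115))
print("tri tab", tri("side",c1(402,463),"scene",c2(467,72)))
E
```

```text
plate side
0 [0.6385 0.4019 0.012 ]
1 [0.4104 0.379  0.012 ]
2 [0.4267 0.1844 0.012 ]
plate scene
0 [0.4361 0.1796 0.012 ]
1 [0.6645 0.2031 0.012 ]
2 [0.6493 0.3964 0.012 ]
tab side
0 [0.4735 0.3661 0.075 ]
1 [0.4397 0.3606 0.075 ]
2 [0.4735 0.3583 0.075 ]
3 [0.4403 0.3537 0.075 ]
tab scene
0 [0.4465 0.3527 0.075 ]
1 [0.4469 0.3633 0.075 ]
2 [0.4799 0.3666 0.075 ]
3 [0.4815 0.3546 0.075 ]
rail
0 [0.4356 0.3805 0.042 ]
1 [0.4187 0.3785 0.042 ]
2 [0.4504 0.2075 0.042 ]
3 [0.4369 0.2055 0.042 ]
tip [ 0.4404 -0.1824  0.008 ] [ 0.446  -0.1839  0.008 ] (array([ 0.4415, -0.1839,  0.0054]), np.float64(0.002064277592415315))
shaft end [ 0.4486 -0.3009  0.008 ] [ 0.4524 -0.2779  0.008 ]
rest side
0 [ 0.7058 -0.0113  0.01  ]
1 [ 0.6744 -0.068   0.01  ]
2 [ 0.5252 -0.0552  0.01  ]
3 [ 0.5292 -0.0005  0.01  ]
rest scene
0 [ 0.5372 -0.0631  0.01  ]
1 [ 0.5401 -0.0195  0.01  ]
2 [ 0.7169 -0.0183  0.01  ]
3 [ 0.7124 -0.0726  0.01  ]
shelf
0 [ 0.5377 -0.2711  0.06  ]
1 [ 0.3455 -0.2979  0.06  ]
2 [ 0.3634 -0.4538  0.06  ]
3 [ 0.5573 -0.421   0.06  ]
0 [ 0.3674 -0.4569  0.06  ]
1 [ 0.3528 -0.2993  0.06  ]
2 [ 0.5454 -0.2769  0.06  ]
3 [ 0.56   -0.4364  0.06  ]
rim
0 [0.6115 0.3005 0.1   ]
1 [0.502  0.2529 0.1   ]
2 [0.5886 0.2216 0.1   ]
3 [0.5257 0.3253 0.1   ]
0 [0.5346 0.2195 0.1   ]
1 [0.6038 0.3174 0.1   ]
2 [0.5155 0.3103 0.1   ]
3 [0.611  0.2388 0.1   ]
dish [ 0.5743 -0.2187  0.008 ] roll [ 0.297  -0.2137  0.03  ] can [ 0.7161 -0.199   0.1   ] jar [0.3664 0.1287 0.075 ] bottle [0.7391 0.2084 0.115 ]
tri tab (array([0.4757, 0.3671, 0.0731]), np.float64(0.004825059510986203))
```

```bash
python3 -m pendant '{"dp":[[0,0,0],[0,0,0],[0,0,0],[0,0.533,-0.911],[0,0.533,-0.911],[0,0.533,-0.911],[0,0.533,-0.911],[0,0.533,-0.911],[0,0.533,-0.911],[0,0.533,-0.911]],"roll":[1,1,0.31,0,0,0,0,0,0,0]}' 0 20
python3 -m pendant '{"dp":[[0,0.533,-0.911],[0,0.533,-0.911],[0,0.533,-0.911],[0,0.533,-0.911],[0,0.533,-0.911],[0,0.533,-0.911],[0,0.533,-0.911],[0,0.533,-0.911],[0,0.533,-0.911],[0,0.533,-0.911]],"roll":[0,0,0,0,0,0,0,0,0,0]}'
```

```text
clock: 1.15
position: [0.308, -0.4115, 0.2144]
tcp_rot: [[-0.0, 0.995, 0.101], [0.0, 0.101, -0.995], [-1.0, -0.0, -0.0]]
ft_force: [-0.0, -0.3, -0.3]
width: 0.149
clock: 2.15
position: [0.4174, -0.1715, 0.2145]
tcp_rot: [[-0.0, 0.995, 0.101], [0.0, 0.101, -0.995], [-1.0, -0.0, -0.0]]
ft_force: [-0.2, 0.4, 0.0]
width: 0.008
```

```bash
python3 -m pendant '{"dp":[[0,0.175,-0.99],[0,0.175,-0.99],[0,0.175,-0.99],[0,0.175,-0.99],[0,0.175,-0.99],[0,0.175,-0.99],[0,0.175,-0.99],[0,0.175,-0.99],[0,0.175,-0.99],[0,0.175,-0.99]],"roll":[0,0,0,0,0,0,0,0,0,0]}' 
python3 -m pendant '{"dp":[[0,0.175,-0.99],[0,0.175,-0.99],[0,0.175,-0.99],[0,0.175,-0.99],[0,0.175,-0.99],[0,0.175,-0.99],[0,0.175,-0.99],[0,0.175,-0.99],[0,0.175,-0.99],[0,0.175,-0.99]],"roll":[0,0,0,0,0,0,0,0,0,0]}'
python3 - <<'E'
from h import *
print(get_state()["joint_pos"])
cv2.imwrite("pics/w1.png",snapshot("wrist"))
import pickle; pickle.dump(calibration("wrist"),open("w1.pkl","wb"))
E
```

```text
clock: 3.15
position: [0.4354, 0.0792, 0.2145]
tcp_rot: [[-0.0, 0.995, 0.101], [-0.0, 0.101, -0.995], [-1.0, -0.0, -0.0]]
ft_force: [0.7, -0.3, -0.3]
width: 0.005
clock: 4.15
position: [0.4539, 0.3297, 0.2144]
tcp_rot: [[-0.0, 0.995, 0.101], [-0.0, 0.101, -0.995], [-1.0, -0.0, 0.0]]
ft_force: [0.4, -0.4, -0.2]
width: 0.006
[ 3.58454906e+01  1.45812822e+01  1.01525442e+02 -7.14082139e-04
  6.39194132e+01  1.20021543e+02]
```

View pics/w1.png

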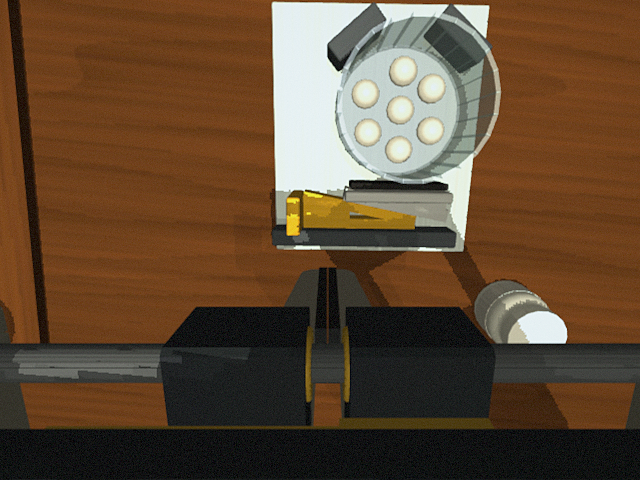

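```bash
python3 - <<'E'
from h import *
import pickle
np.set_printoptions(precision=4,suppress=True)
c=pickle.load(open("w1.pkl","rb"))
im=cv2.imread("pics/w1.png")
cv2.imwrite("pics/w1c.png",cv2.resize(im[0:260,260:520],None,fx=3,fy=2.3,interpolation=cv2.INTER_CUBIC)[:600,:780])
for q,z in [((287,194),.075),((287,236),.075),((300,236),.075),((273,2),.012),((489,6),.012),((465,250),.012),((272,250),.012),((272,246),.042),((455,246),.042)]: print(q,z,onz("wrist",*q,z,c))
for q in [(400,110),(403,70),(432,88),(430,130),(398,149),(367,132),(365,94)]: print(q,onz("wrist",*q,.03,c))
E
```

```text
(287, 194) 0.075 [0.4796 0.3709 0.075 ]
(287, 236) 0.075 [0.4428 0.3681 0.075 ]
(300, 236) 0.075 [0.444  0.3567 0.075 ]
(273, 2) 0.012 [0.645  0.4032 0.012 ]
(489, 6) 0.012 [0.6616 0.2065 0.012 ]
(465, 250) 0.012 [0.4312 0.184  0.012 ]
(272, 250) 0.012 [0.4102 0.3887 0.012 ]
(272, 246) 0.042 [0.4231 0.385  0.042 ]
(455, 246) 0.042 [0.4414 0.207  0.042 ]
(400, 110) [0.562  0.2771 0.03  ]
(403, 70) [0.5963 0.2795 0.03  ]
(432, 88) [0.5839 0.2509 0.03  ]
(430, 130) [0.5473 0.2465 0.03  ]
(398, 149) [0.5271 0.2738 0.03  ]
(367, 132) [0.5395 0.305  0.03  ]
(365, 94) [0.5726 0.3111 0.03  ]
```

View pics/w1c.png

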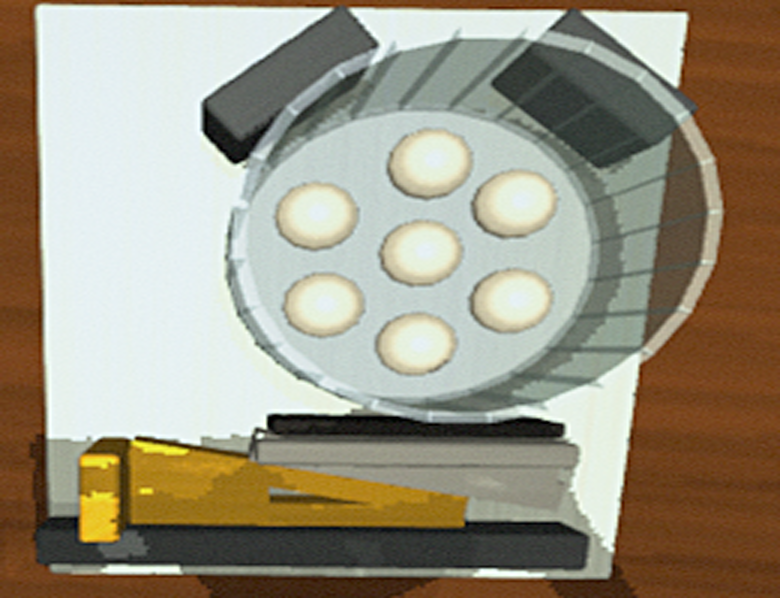

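```bash
python3 -m pendant '{"dp":[[0,0.111,-0.833],[0,0.111,-0.833],[0,0.111,-0.833],[0,0.111,-0.833],[1,0,0],[1,0,0],[1,0,0],[1,0,0],[1,0,0],[1,0,0]],"roll":[0,0,0,0,0,0,0,0,0,0]}' 
python3 -m pendant '{"dp":[[0.34,0,0],[0,0,0.3],[0,0,0.3],[0,0,0.3],[0,0,0.2]],"roll":[0,0,0,0,0]}'
```

```text
clock: 5.2
position: [0.4566, 0.4136, 0.0635]
tcp_rot: [[0.0, 0.995, 0.101], [0.0, 0.101, -0.995], [-1.0, 0.0, -0.0]]
ft_force: [-0.7, -0.1, 0.0]
width: 0.008
clock: 5.7
position: [0.4601, 0.3849, 0.0573]
tcp_rot: [[0.001, 0.995, 0.101], [0.001, 0.101, -0.995], [-1.0, 0.001, -0.001]]
ft_force: [0.7, 0.0, -0.2]
width: 0.005
```

```bash
python3 -m pendant '{"dp":[[0,0,0.3],[0,0,0.3],[0,0,0.3],[0,0,0.3]],"roll":[0,0,0,0]}'
python3 -m pendant '{"dp":[[0,0,0.3],[0,0,0.2],[0,0,0.2]],"roll":[0,0,0]}'
```

```text
clock: 6.1
position: [0.4628, 0.3562, 0.0571]
tcp_rot: [[0.001, 0.995, 0.101], [0.002, 0.101, -0.995], [-1.0, 0.001, -0.002]]
ft_force: [-3.0, 6.6, 3.7]
width: 0.001
clock: 6.4
position: [0.4644, 0.3388, 0.057]
tcp_rot: [[0.001, 0.995, 0.1], [0.002, 0.1, -0.995], [-1.0, 0.001, -0.002]]
ft_force: [-3.9, 5.8, 4.3]
width: 0.007
```

```bash
python3 -m pendant '{"dp":[[0,0,0.2],[0,0,0.2]],"roll":[0,0]}'
python3 -m pendant '{"dp":[[0,0,0.16],[0,0,0.16]],"roll":[0,0]}'
```

```text
clock: 6.6
position: [0.4653, 0.3289, 0.057]
tcp_rot: [[0.0, 0.995, 0.101], [0.002, 0.101, -0.995], [-1.0, 0.001, -0.002]]
ft_force: [-5.1, 7.4, 5.0]
width: 0.002
clock: 6.8
position: [0.4659, 0.3214, 0.057]
tcp_rot: [[0.0, 0.995, 0.1], [0.003, 0.1, -0.995], [-1.0, 0.0, -0.003]]
ft_force: [-5.4, 9.8, 4.4]
width: 0.005
```

```bash
python3 -m pendant '{"dp":[[0,0,0.12],[0,0,0.12]],"roll":[0,0]}'
python3 -m pendant '{"dp":[[0,0,0.1],[0,0,0.1]],"roll":[0,0]}'
```

```text
clock: 7.0
position: [0.4665, 0.3158, 0.0571]
tcp_rot: [[0.0, 0.995, 0.1], [0.003, 0.1, -0.995], [-1.0, 0.0, -0.003]]
ft_force: [-7.2, 12.2, 4.2]
width: 0.002
clock: 7.2
position: [0.4669, 0.3112, 0.0571]
tcp_rot: [[0.0, 0.995, 0.1], [0.004, 0.1, -0.995], [-1.0, 0.0, -0.004]]
ft_force: [-8.0, 11.7, 4.8]
width: 0.003
```

```bash
python3 -m pendant '{"dp":[[0,0,0.12],[0,0,0.12]],"roll":[0,0]}'
python3 -m pendant '{"dp":[[0,0,0.12],[0,0,0.12]],"roll":[0,0]}'
python3 - <<'E'
from h import *
a=snapshot("side"); cv2.imwrite("pics/s2.png",cv2.resize(a[290:475,155:345],None,fx=4,fy=3.2,interpolation=cv2.INTER_CUBIC))
E
```

```text
clock: 7.4
position: [0.4674, 0.3056, 0.0571]
tcp_rot: [[0.0, 0.995, 0.1], [0.004, 0.1, -0.995], [-1.0, 0.0, -0.004]]
ft_force: [-7.6, 15.2, 3.5]
width: 0.003
clock: 7.6
position: [0.4679, 0.3005, 0.0572]
tcp_rot: [[-0.0, 0.995, 0.099], [0.006, 0.099, -0.995], [-1.0, 0.001, -0.006]]
ft_force: [-14.8, 31.7, 3.2]
width: 0.001
```

View pics/s2.png

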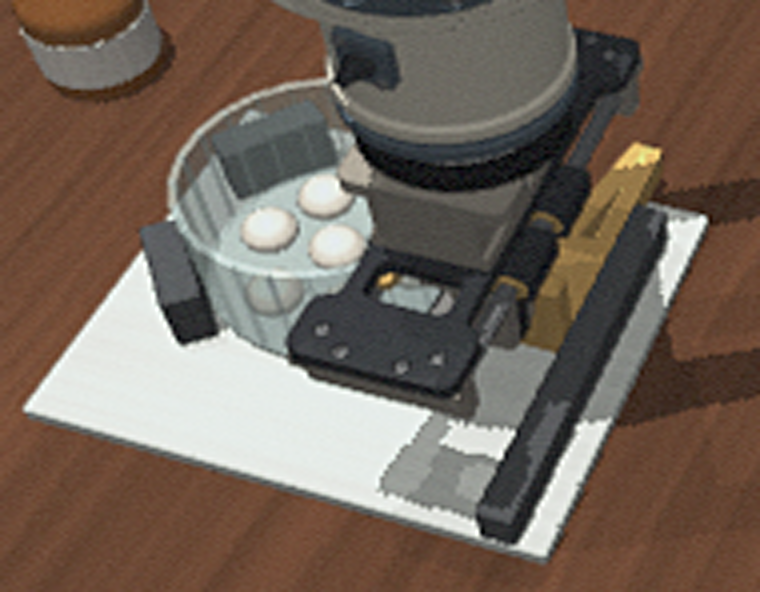

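```bash
python3 -m pendant '{"dp":[[0,0,-0.6],[0,0,-0.8],[-1,0,0],[-1,0,0],[-1,0,0],[-1,0,0],[-1,0,0],[-1,0,0],[-0.3,0,0]],"roll":[0,0,0,0,0,0,0,0,0]}'
python3 - <<'E'
from h import *
import pickle; pickle.dump(calibration("wrist"),open("w2.pkl","wb"))
im=snapshot("wrist"); cv2.imwrite("pics/w2.png",im)
cv2.imwrite("pics/w2c.png",cv2.resize(im[0:260,260:520],None,fx=3,fy=2.3,interpolation=cv2.INTER_CUBIC)[:600,:780])
cv2.imwrite("pics/s3.png",snapshot("side"))
E
```

```text
clock: 8.55
position: [0.4661, 0.3326, 0.2165]
tcp_rot: [[0.004, 0.995, 0.101], [0.002, 0.101, -0.995], [-1.0, 0.004, -0.002]]
ft_force: [0.4, -0.4, 0.4]
width: 0.004
```

View pics/w2.png

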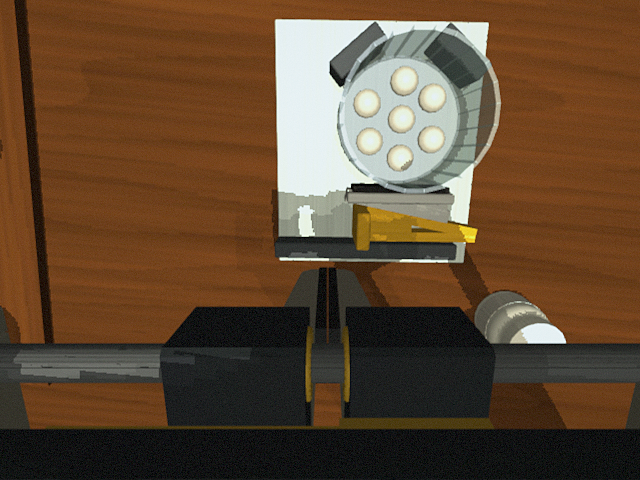

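View pics/s3.png

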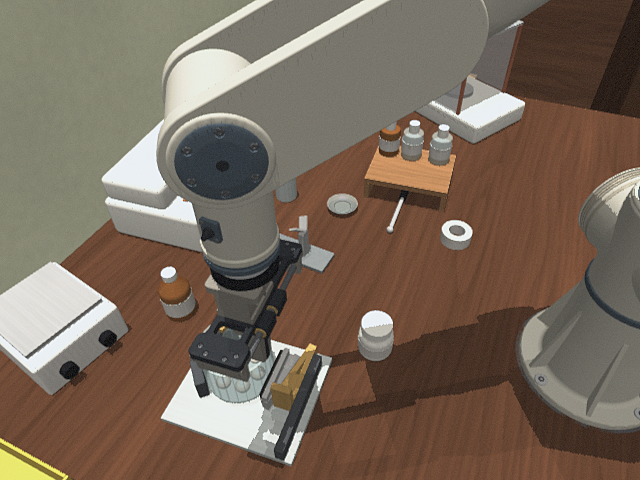

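```bash
python3 -m pendant '{"dp":[[0,-0.13,0.955],[0,-0.13,0.955],[0,-0.13,0.955],[0,-0.13,0.955],[0,-0.13,0.955],[0,-0.13,0.955],[0,-0.13,0.955],[0,-0.13,0.955],[0,-0.13,0.955],[0,-0.13,0.955]],"roll":[0,0,0,0,0,0,0,0,0,0]}' 40 20
python3 -m pendant '{"dp":[[0,-0.13,0.955],[0,-0.13,0.955],[0,-0.13,0.955],[0,-0.13,0.955],[0,-0.13,0.955],[0,-0.13,0.955],[0,-0.13,0.955],[0,-0.13,0.955],[0,-0.13,0.955],[0,-0.13,0.955]],"roll":[0,0,0,0,0,0,0,0,0,0]}'
python3 -m pendant '{"dp":[[0,-0.13,0.955],[0,-0.13,0.955],[0,-0.13,0.955],[0,-0.13,0.955],[0,0,0],[0,0,0],[0,0,0],[0,0,0],[0,0,0],[0,0,0]],"roll":[0,0,0,0,-1,-1,-1,-1,-1,-1]}'
python3 -m pendant '{"dp":[[0,0,0],[0,0,0],[0,0,0],[0,0,0],[0,0,0],[0,0,0],[0,0,0]],"roll":[-1,-1,-1,-1,-1,-1,-0.87]}'
python3 - <<'E'
from h import *
import pickle; pickle.dump(calibration("wrist"),open("w3.pkl","wb"))
im=snapshot("wrist"); cv2.imwrite("pics/w3.png",im)
np.set_printoptions(precision=4,suppress=True)
c=pickle.load(open("w2.pkl","rb"))
for q,z in [((355,207),.075),((355,250),.075),((338,108),.1),((500,108),.1),((416,26),.1),((416,191),.1),((401,119),.03),((404,80),.03),((400,158),.03)]: print(q,z,onz("wrist",*q,z,c))
E
```

```text
clock: 9.65
position: [0.4556, 0.0901, 0.212]
tcp_rot: [[-0.002, 0.995, 0.101], [-0.0, 0.101, -0.995], [-1.0, -0.002, 0.0]]
ft_force: [1.1, -0.5, -0.7]
width: 0.4
clock: 10.65
position: [0.4475, -0.1502, 0.212]
tcp_rot: [[-0.002, 0.995, 0.101], [0.001, 0.101, -0.995], [-1.0, -0.002, -0.001]]
ft_force: [0.3, 0.1, -0.5]
width: 0.404
clock: 11.65
position: [0.4444, -0.2454, 0.2118]
tcp_rot: [[-0.002, 0.677, 0.736], [0.001, 0.736, -0.677], [-1.0, -0.001, -0.003]]
ft_force: [-0.5, -0.0, -0.1]
width: 0.401
clock: 12.35
position: [0.4444, -0.2454, 0.2118]
tcp_rot: [[-0.002, -0.08, 0.997], [0.001, 0.997, 0.08], [-1.0, 0.001, -0.002]]
ft_force: [-0.1, 0.0, -0.0]
width: 0.403
(355, 207) 0.075 [0.4861 0.3111 0.075 ]
(355, 250) 0.075 [0.4478 0.3065 0.075 ]
(338, 108) 0.1 [0.5627 0.3349 0.1   ]
(500, 108) 0.1 [0.5749 0.2143 0.1   ]
(416, 26) 0.1 [0.6233 0.2856 0.1   ]
(416, 191) 0.1 [0.5072 0.267  0.1   ]
(401, 119) 0.03 [0.5666 0.2741 0.03  ]
(404, 80) 0.03 [0.6006 0.2764 0.03  ]
(400, 158) 0.03 [0.5312 0.2697 0.03  ]
```

View pics/w3.png

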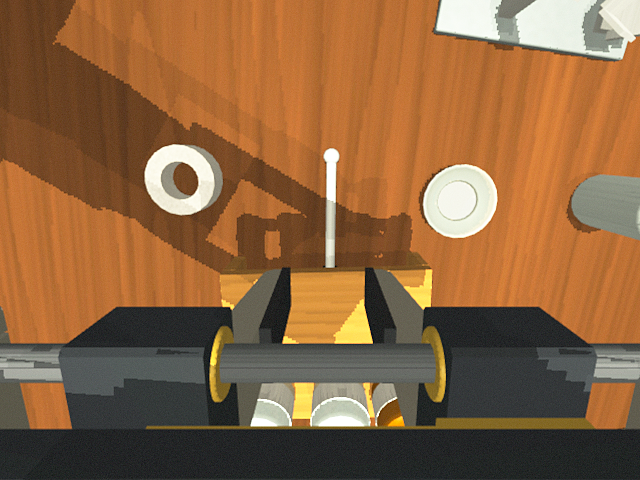

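View pics/w2c.png

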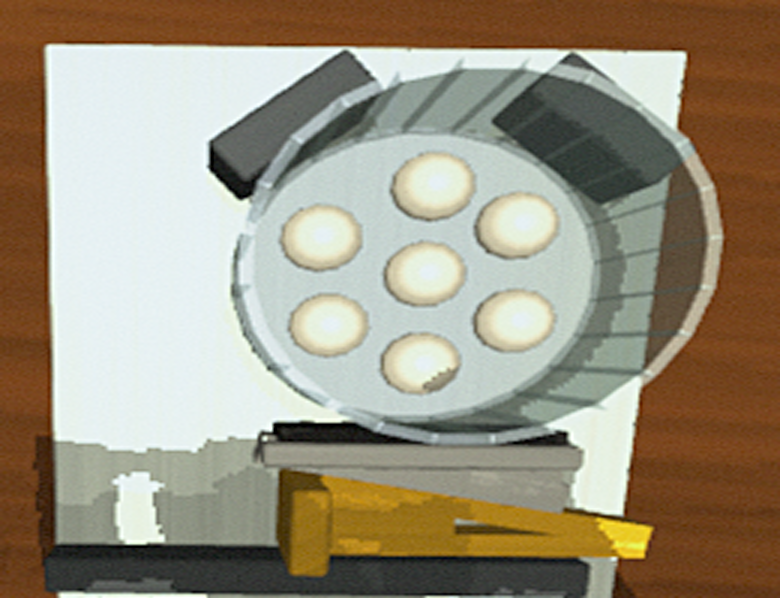

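```bash
python3 - <<'E'
from h import *
import pickle
np.set_printoptions(precision=4,suppress=True)
c=pickle.load(open("w3.pkl","rb"))
M=np.array(c["cam_to_world"])
R=np.array([[-.08,.997],[.997,.08]])
for q,z in [((332,156),.008),((332,149),.008),((331,210),.008),((330,262),.008),((222,268),.06),((432,264),.06),((185,180),.03),((460,200),.016)]:
    p=onz("wrist",*q,z,c); d=(p[:2]-[.4444,-.2454]); print(q,p,"tool y,z:",d@R[:,0],d@R[:,1])
E
```

```text
(332, 156) [ 0.4434 -0.1846  0.008 ] tool y,z: 0.06066758471145057 0.0038895085534110855
(332, 149) [ 0.4429 -0.1778  0.008 ] tool y,z: 0.06750958983962385 0.0038705948639465512
(331, 210) [ 0.4469 -0.2394  0.008 ] tool y,z: 0.005777545680796427 0.002999267424218488
(330, 262) [ 0.4505 -0.2959  0.008 ] tool y,z: -0.050879520422279556 0.0020404145307417487
(222, 268) [ 0.3489 -0.2937  0.06  ] tool y,z: -0.04049394886276604 -0.09903806442598562
(432, 264) [ 0.5436 -0.274   0.06  ] tool y,z: -0.03648590634816198 0.0965615174493581
(185, 180) [ 0.304 -0.218  0.03 ] tool y,z: 0.038504773981215046 -0.1378155574510402
(460, 200) [ 0.576  -0.2175  0.016 ] tool y,z: 0.017304760151961567 0.13347390252029584
```

```bash
python3 -m pendant '{"dp":[[0,0.48,0.12],[1,0,0],[1,0,0],[1,0,0],[1,0,0],[1,0,0],[1,0,0],[1,0,0],[0.9,0,0],[0.3,0,0]],"roll":[0,0,0,0,0,0,0,0,0,0]}' 40
python3 -m pendant '{"dp":[[0.15,0,0],[0,0,0],[0,0,0],[0,0,0],[0,0,0]],"roll":[0,0,0,0,0]}' 0 40

```

```text
clock: 13.4
position: [0.4458, -0.232, 0.0062]
tcp_rot: [[-0.004, -0.072, 0.997], [0.002, 0.997, 0.072], [-1.0, 0.002, -0.003]]
ft_force: [-0.2, -0.4, 0.3]
width: 0.399
clock: 13.9
position: [0.448, -0.2338, 0.0056]
tcp_rot: [[0.001, -0.075, 0.997], [-0.001, 0.997, 0.075], [-1.0, -0.001, 0.001]]
ft_force: [0.2, 0.5, 2.9]
width: 0.092
```

```bash
python3 -m pendant '{"dp":[[-0.08,0,0],[0,0.6,0],[0,0.8,0],[0,0.8,0],[0,0.8,0],[0,0.8,0],[0,0.7,0],[0,0.3,0]],"roll":[0,0,0,0,0,0,0,0]}'
python3 - <<'E'
from h import *
import pickle; pickle.dump(calibration("wrist"),open("w4.pkl","wb"))
print(get_state()["position"])
cv2.imwrite("pics/s4.png",snapshot("side"))
E
```

```text
clock: 14.7
position: [0.4376, -0.112, 0.0068]
tcp_rot: [[-0.001, -0.076, 0.997], [0.0, 0.997, 0.076], [-1.0, 0.001, -0.001]]
ft_force: [0.2, -0.6, -1.0]
width: 0.093
[ 0.43755235 -0.11196905  0.00678151]
```

View pics/s4.png

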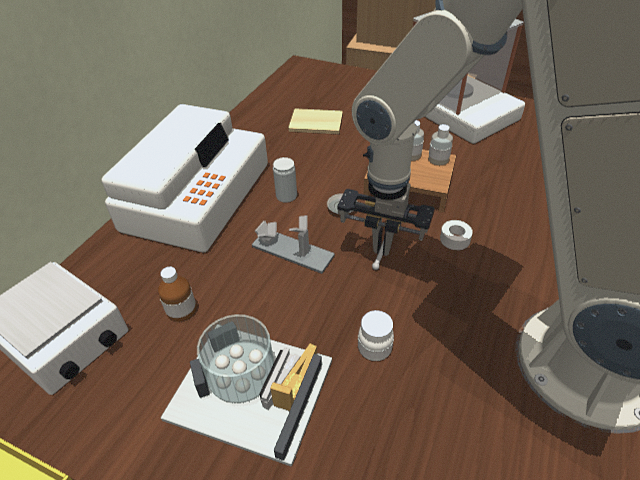

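```bash
python3 -m pendant '{"dp":[[0.06,0,0],[0,0,0],[0,0,0],[-1,0,0],[-1,0,0],[-1,0,0],[-1,0,0],[0,-1,0],[0,-1,0],[0,-1,0]],"roll":[0,0,0,0,0,0,0,0,0,0]}' 40
python3 -m pendant '{"dp":[[0,-1,0],[0,-0.28,0],[0,0,0]],"roll":[0,0,0]}'
python3 - <<'E'
from h import *
import pickle; pickle.dump(calibration("wrist"),open("w5.pkl","wb"))
im=snapshot("wrist"); cv2.imwrite("pics/w5.png",im)
E
```

```text
clock: 15.75
position: [0.4443, -0.1902, 0.1058]
tcp_rot: [[0.001, -0.075, 0.997], [-0.0, 0.997, 0.075], [-1.0, -0.001, 0.001]]
ft_force: [0.1, 0.1, 0.1]
width: 0.401
clock: 16.05
position: [0.4463, -0.2215, 0.1052]
tcp_rot: [[-0.0, -0.073, 0.997], [0.0, 0.997, 0.073], [-1.0, 0.0, -0.0]]
ft_force: [-0.4, 0.6, -0.8]
width: 0.399
```

View pics/w5.png

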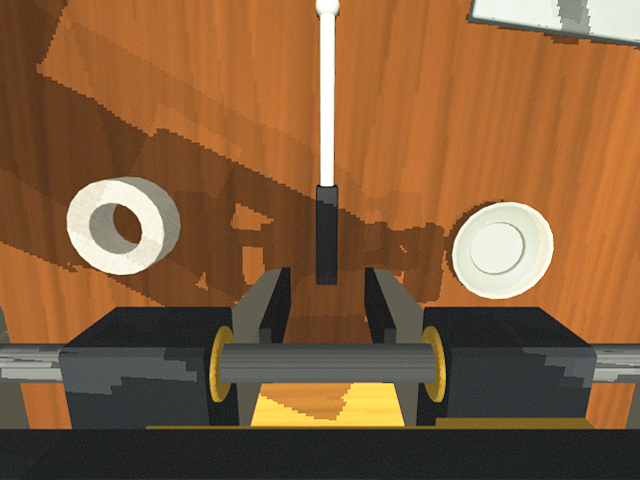

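```bash
python3 - <<'E'
from h import *
import pickle
np.set_printoptions(precision=4,suppress=True)
c=pickle.load(open("w5.pkl","rb"))
R=np.array([[-.073,.997],[.997,.073]])
for q,z in [((328,4),.008),((327,186),.016),((327,285),.016),((327,285),.0)]:
    p=onz("wrist",*q,z,c); d=(p[:2]-[.4463,-.2215]); print(q,p,"tool y,z:",d@R[:,0],d@R[:,1])
E
```

```text
(328, 4) [ 0.4348 -0.0625  0.008 ] tool y,z: 0.15932961802423223 0.00012902960214251414
(327, 186) [ 0.4427 -0.1802  0.016 ] tool y,z: 0.04141199884775259 -0.000595318552428645
(327, 285) [ 0.4481 -0.2549  0.016 ] tool y,z: -0.033413182323311426 -0.0006442808671205824
(327, 285) [ 0.4485 -0.261   0.    ] tool y,z: -0.03957270146718121 -0.0006654500933752849
```

```bash
python3 -m pendant '{"dp":[[0,0.12,0],[1,0,0],[1,0,0],[1,0,0],[0.8,0,0],[0.25,0,0],[0.05,0,0]],"roll":[0,0,0,0,0,0,0]}' 40
python3 -m pendant '{"dp":[[0,0,0],[0,0,0],[0,0,0],[0,0,0],[0,0,0],[0,0,0]],"roll":[0,0,0,0,0,0]}' 0 4

```

```text
clock: 16.8
position: [0.4458, -0.2166, 0.0024]
tcp_rot: [[-0.002, -0.076, 0.997], [0.001, 0.997, 0.076], [-1.0, 0.001, -0.001]]
ft_force: [-0.2, -0.1, 0.3]
width: 0.4
clock: 17.4
position: [0.4469, -0.2179, 0.0036]
tcp_rot: [[0.001, -0.075, 0.997], [-0.001, 0.997, 0.075], [-1.0, -0.001, 0.001]]
ft_force: [0.3, 1.2, 4.8]
width: 0.175
```

```bash
python3 -m pendant '{"dp":[[-0.4,0,0],[-0.8,0,0],[-0.8,0,0],[-0.8,0,0],[-0.8,0,0],[-0.8,0,0],[0,0,0]],"roll":[0,0,0,0,0,0,0]}' 0 3
python3 - <<'E'
from h import *
cv2.imwrite("pics/s6.png",snapshot("side")[120:360,240:560])
E
```

```text
clock: 18.1
position: [0.4479, -0.2186, 0.1157]
tcp_rot: [[0.004, -0.075, 0.997], [-0.002, 0.997, 0.075], [-1.0, -0.003, 0.004]]
ft_force: [-0.1, -2.4, 2.4]
width: 0.176
```

View pics/s6.png

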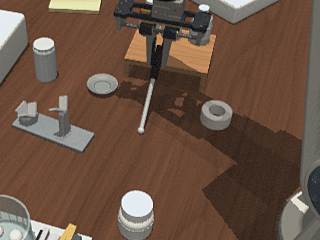

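```bash
python3 - <<'E'
from h import *
b=snapshot("scene"); cv2.imwrite("pics/sc6.png",cv2.resize(b[120:320,120:420],None,fx=2.5,fy=2.5))
print(onz("side",381,251,.008))
E
```

```text
[ 0.43625472 -0.10866922  0.008     ]
```

View pics/sc6.png

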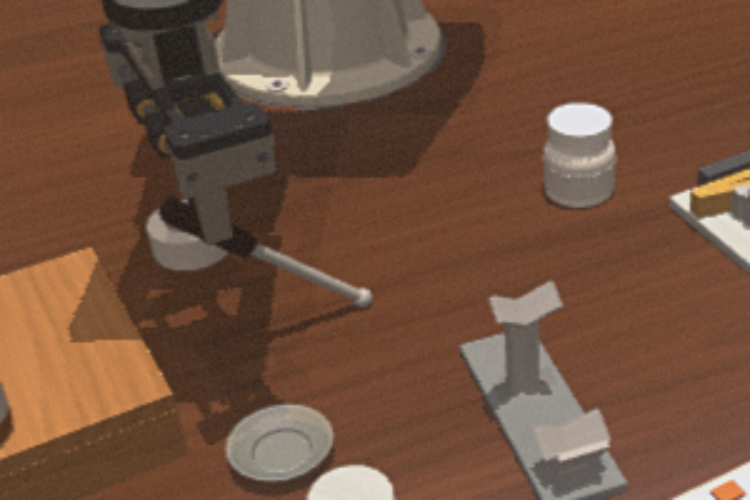

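```bash
python3 -m pendant '{"dp":[[-1,0,0],[-1,0,0],[-1,0,0],[-0.6,0,0],[0,0,0]],"roll":[0,0,0,0,0]}'
python3 - <<'E'
from h import *
b=snapshot("scene"); cv2.imwrite("pics/sc7.png",cv2.resize(b[70:310,120:420],None,fx=2.5,fy=2.5))
a=snapshot("side"); cv2.imwrite("pics/s7.png",cv2.resize(a[80:320,240:540],None,fx=2.5,fy=2.5))
E
```

```text
clock: 18.7
position: [0.4468, -0.2178, 0.2034]
tcp_rot: [[0.001, -0.075, 0.997], [-0.001, 0.997, 0.075], [-1.0, -0.001, 0.001]]
ft_force: [0.2, 0.1, -1.5]
width: 0.173
```

View pics/sc7.png

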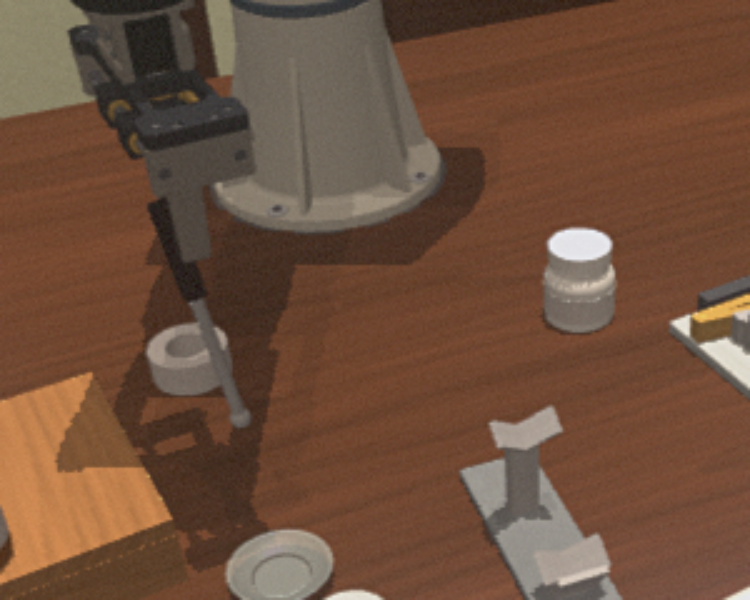

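View pics/s7.png

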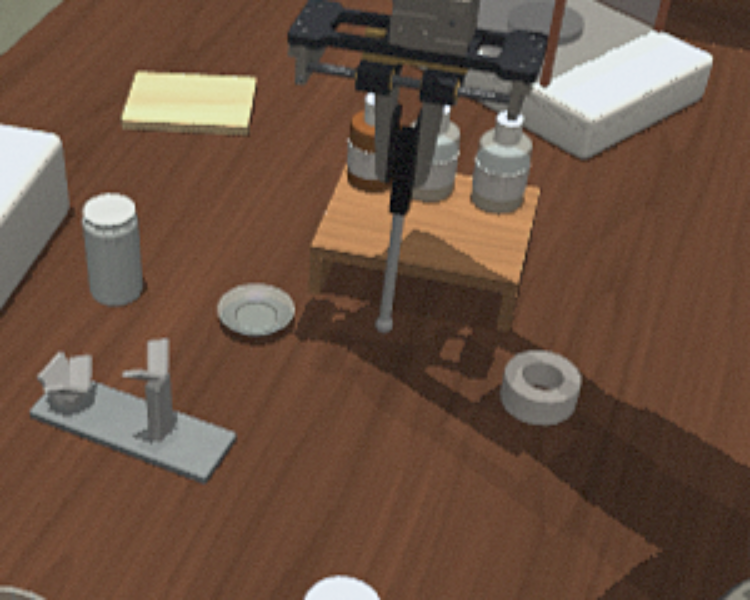

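```bash
python3 - <<'E'
from h import *
print(tri("scene",(216,237.2),"side",(393.6,210)))
print(proj("scene",[.4468,-.2178,.2084]),proj("scene",[.4468,-.2178,.0464]))
E
```

```text
(array([ 0.44310409, -0.20671401,  0.04656422]), np.float64(5.9339528074446295e-05))
[195.06516725 166.41003825] [210.83579706 239.97224372]
```

```bash
python3 -m pendant '{"dp":[[0,0,0],[0,0,0],[-0.5,0,0],[-1,0,0],[-1,0,0],[-1,0,0],[-0.5,0,0],[0,0.4,0.15],[0,0.8,0.3],[0,0.8,0.3]],"roll":[0,0,0,0,0,0,0,0,0,0]}' 0 40
python3 -m pendant '{"dp":[[0,0.9,0.35],[0,0.9,0.35],[0,0.9,0.35],[0,0.9,0.35],[0,0.9,0.35],[0,0.9,0.35],[0,0.9,0.35],[0,0.9,0.35],[0,0.9,0.35],[0,0.9,0.35]],"roll":[0,0,0,0,0,0,0,0,0,0]}'
python3 -m pendant '{"dp":[[0,0.9,0.35],[0,0.9,0.35],[0,0.9,0.35],[0,0.9,0.35],[0,0.9,0.35],[0,0.6,0.2],[0,0.4,0.1],[0,0,0]],"roll":[0,0,0,0,0,0,0,0]}'
python3 - <<'E'
from h import *
b=snapshot("scene"); cv2.imwrite("pics/sc8.png",cv2.resize(b[30:270,330:580],None,fx=2.5,fy=2.5,interpolation=cv2.INTER_CUBIC))
a=snapshot("side"); cv2.imwrite("pics/s8.png",cv2.resize(a[200:440,130:380],None,fx=2.5,fy=2.5,interpolation=cv2.INTER_CUBIC))
E
```

```text
clock: 19.8
position: [0.4608, -0.1651, 0.3016]
tcp_rot: [[-0.002, -0.074, 0.997], [0.001, 0.997, 0.074], [-1.0, 0.001, -0.001]]
ft_force: [-0.6, -0.2, -1.5]
width: 0.174
clock: 20.8
position: [0.5308, 0.0662, 0.3013]
tcp_rot: [[-0.002, -0.075, 0.997], [-0.0, 0.997, 0.075], [-1.0, 0.0, -0.002]]
ft_force: [0.2, -0.6, -0.9]
width: 0.167
clock: 21.6
position: [0.572, 0.2065, 0.302]
tcp_rot: [[-0.001, -0.076, 0.997], [-0.0, 0.997, 0.076], [-1.0, -0.0, -0.001]]
ft_force: [0.1, 0.3, -1.4]
width: 0.167
```

View pics/sc8.png

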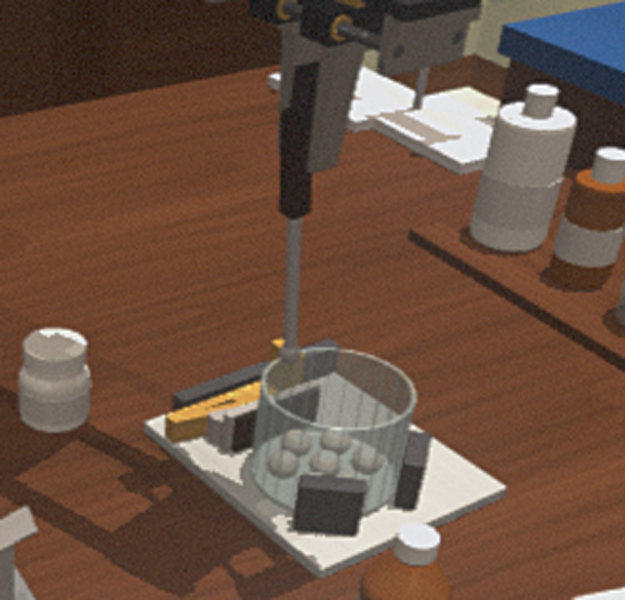

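View pics/s8.png

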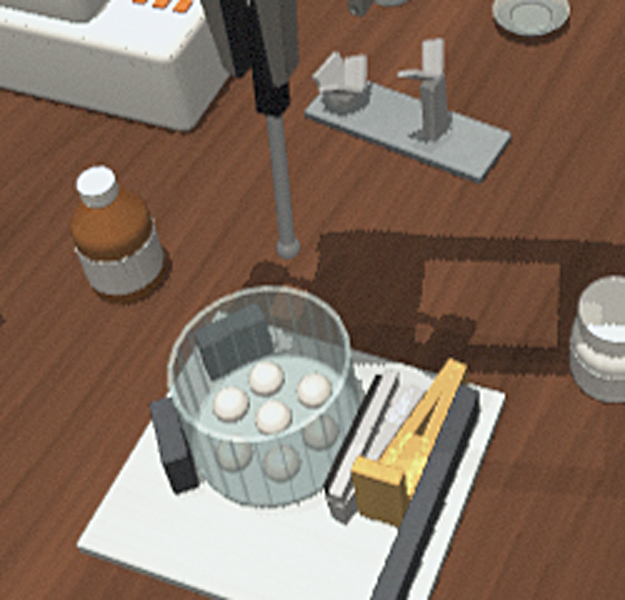

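```bash
python3 - <<'E'
from h import *
np.set_printoptions(precision=4,suppress=True)
sc=lambda x,y:(330+x/2.5,30+y/2.5); si=lambda x,y:(130+x/2.5,200+y/2.5)
print("tip",tri("scene",sc(289,354),"side",si(287,248)))
print("handle bottom",tri("scene",sc(296,216),"side",si(273,113)))
print("rimc",tri("scene",sc(338,400),"side",si(261,366)))
print("bead0",tri("scene",sc(326,463),"side",si(273,417)))
for q in [(266,378),(230,403),(313,388),(273,417),(234,452),(280,462),(321,430)]: print(onz("side",*si(*q),.03))
for q in [(298,441),(335,440),(283,462),(326,463),(368,459)]: print("sc",onz("scene",*sc(*q),.03))
E
```

```text
tip (array([0.5707, 0.2172, 0.1469]), np.float64(0.0018623330540010646))
handle bottom (array([0.5714, 0.2046, 0.2622]), np.float64(0.002946643945321646))
rimc (array([0.5676, 0.2737, 0.0873]), np.float64(0.004508662958861253))
bead0 (array([0.5673, 0.274 , 0.0244]), np.float64(0.0031540523604546965))
[0.5849 0.2502 0.03  ]
[0.5975 0.278  0.03  ]
[0.5497 0.244  0.03  ]
[0.5638 0.2755 0.03  ]
[0.5742 0.3095 0.03  ]
[0.5414 0.3034 0.03  ]
[0.5279 0.271  0.03  ]
sc [0.5384 0.2677 0.03  ]
sc [0.551  0.2963 0.03  ]
sc [0.5576 0.239  0.03  ]
sc [0.5744 0.2698 0.03  ]
sc [0.5851 0.304  0.03  ]
```

```bash
python3 -m pendant '{"dp":[[0,0.6,0.22],[0,0.8,0.3],[0,0.52,0.2],[1,0,0],[1,0,0],[1,0,0],[0.6,0,0],[0,0,0]],"roll":[0,0,0,0,0,0,0,0]}'
python3 - <<'E'
from h import *
b=snapshot("scene"); cv2.imwrite("pics/sc9.png",cv2.resize(b[130:270,380:540],None,fx=4.5,fy=4.2,interpolation=cv2.INTER_CUBIC))
a=snapshot("side"); cv2.imwrite("pics/s9.png",cv2.resize(a[280:420,170:330],None,fx=4.5,fy=4.2,interpolation=cv2.INTER_CUBIC))
E
```

```text
clock: 22.5
position: [0.5856, 0.2549, 0.2105]
tcp_rot: [[-0.004, -0.076, 0.997], [-0.001, 0.997, 0.076], [-1.0, -0.001, -0.004]]
ft_force: [-0.7, -0.8, -0.1]
width: 0.171
```

View pics/sc9.png

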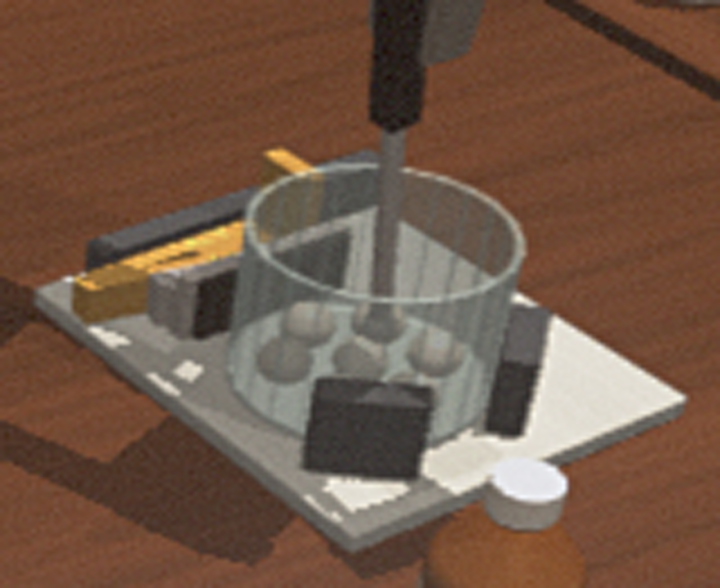

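View pics/s9.png

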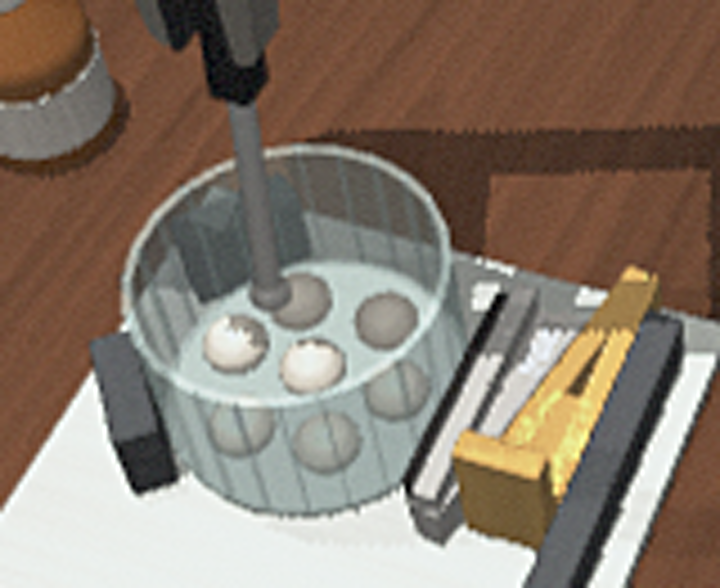

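```bash
python3 - <<'E'
from h import *
print(tri("scene",(464,206.7),"side",(230.2,349.8)))
E
python3 -m pendant '{"dp":[[0.3,0,0],[0.2,0,0],[0.2,0,0],[0,0,0]],"roll":[0,0,0,0]}'
```

```text
(array([0.58334532, 0.26647691, 0.05825235]), np.float64(0.0009111477612657889))
clock: 23.0
position: [0.5863, 0.2546, 0.1947]
tcp_rot: [[-0.001, -0.075, 0.997], [-0.0, 0.997, 0.075], [-1.0, -0.0, -0.001]]
ft_force: [-0.1, 0.4, -0.4]
width: 0.172
```

```bash
python3 -m pendant '{"dp":[[0.15,0,0],[0.15,0,0],[0,0,0]],"roll":[0,0,0]}'
python3 -m pendant '{"dp":[[0.1,0,0],[0.1,0,0],[0,0,0]],"roll":[0,0,0]}'
```

```text
clock: 23.3
position: [0.5864, 0.2546, 0.1873]
tcp_rot: [[-0.001, -0.075, 0.997], [-0.0, 0.997, 0.075], [-1.0, -0.0, -0.001]]
ft_force: [0.1, -0.8, -0.3]
width: 0.171
clock: 23.6
position: [0.5866, 0.2547, 0.1825]
tcp_rot: [[-0.0, -0.075, 0.997], [-0.0, 0.997, 0.075], [-1.0, -0.0, -0.0]]
ft_force: [-0.3, -0.0, -0.7]
width: 0.169
```

```bash
python3 -m pendant '{"dp":[[0,-0.26,-0.01],[0,-0.26,-0.01],[0,-0.16,-0.31],[0,-0.05,-0.35],[0,0.05,-0.35]],"roll":[0,0,0,0,0]}' 0 60
python3 -m pendant '{"dp":[[0,0.16,-0.31],[0,0.25,-0.25],[0,0.31,-0.16],[0,0.35,-0.05],[0,0.35,0.05]],"roll":[0,0,0,0,0]}'
python3 - <<'E'
from h import *
b=snapshot("scene"); cv2.imwrite("pics/sc10.png",cv2.resize(b[130:270,380:540],None,fx=4.5,fy=4.2,interpolation=cv2.INTER_CUBIC))
a=snapshot("side"); cv2.imwrite("pics/s10.png",cv2.resize(a[280:420,170:330],None,fx=4.5,fy=4.2,interpolation=cv2.INTER_CUBIC))
E
```

```text
clock: 24.1
position: [0.5616, 0.2349, 0.1829]
tcp_rot: [[0.0, -0.075, 0.997], [-0.001, 0.997, 0.075], [-1.0, -0.001, 0.0]]
ft_force: [-1.1, 1.0, -0.3]
width: 0.161
clock: 24.6
position: [0.5422, 0.2708, 0.1831]
tcp_rot: [[0.002, -0.076, 0.997], [-0.0, 0.997, 0.076], [-1.0, -0.0, 0.002]]
ft_force: [2.8, -0.5, -0.8]
width: 0.167
```

View pics/s10.png

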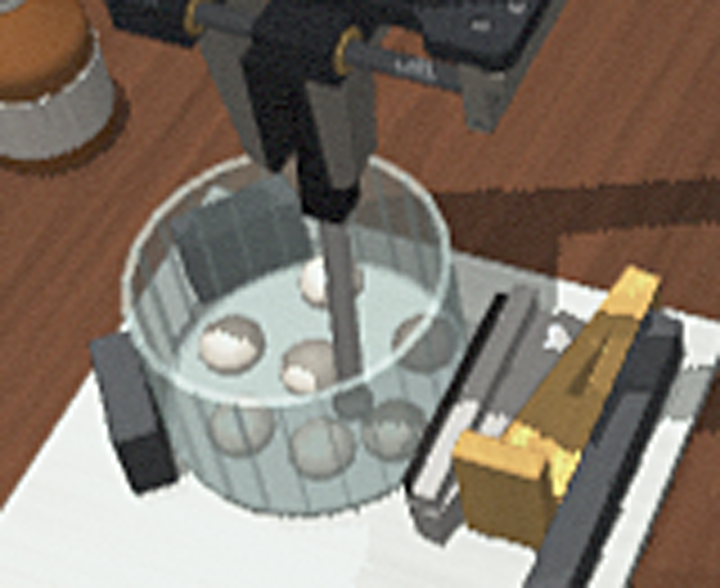

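View pics/sc10.png

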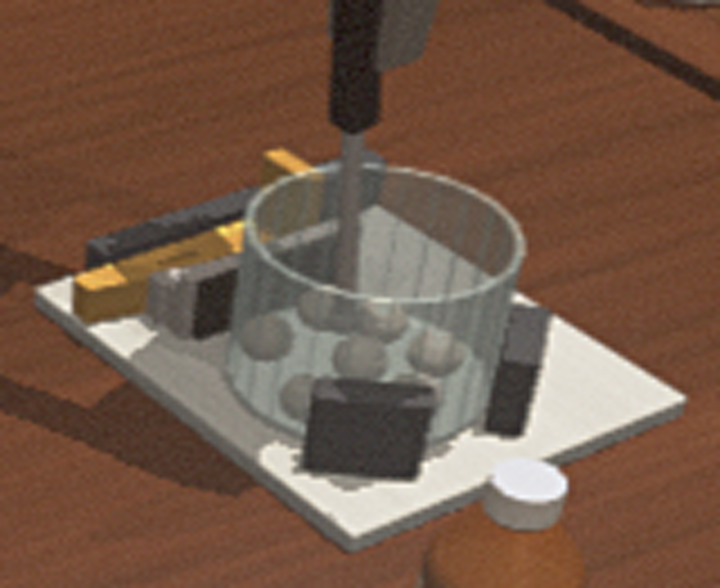

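```bash
python3 -m pendant '{"dp":[[0,0.31,0.16],[0,0.25,0.25],[0,0.16,0.31],[0,0.05,0.35],[0,-0.05,0.35],[0,-0.16,0.31]],"roll":[0,0,0,0,0,0]}'
python3 -m pendant '{"dp":[[0,-0.25,0.25],[0,-0.31,0.16],[0,-0.35,0.05],[0,-0.35,-0.05],[0,-0.31,-0.16],[0,-0.25,-0.25]],"roll":[0,0,0,0,0,0]}'
python3 - <<'E'
from h import *
b=snapshot("scene"); cv2.imwrite("pics/sc11.png",cv2.resize(b[130:270,380:540],None,fx=4.5,fy=4.2,interpolation=cv2.INTER_CUBIC))
a=snapshot("side"); cv2.imwrite("pics/s11.png",cv2.resize(a[280:420,170:330],None,fx=4.5,fy=4.2,interpolation=cv2.INTER_CUBIC))
E
```

```text
clock: 25.3
position: [0.5825, 0.2865, 0.182]
tcp_rot: [[-0.005, -0.075, 0.997], [-0.002, 0.997, 0.075], [-1.0, -0.001, -0.005]]
ft_force: [-5.3, -4.7, 1.8]
width: 0.17
clock: 25.9
position: [0.587, 0.2413, 0.1828]
tcp_rot: [[-0.0, -0.075, 0.997], [0.001, 0.997, 0.075], [-1.0, 0.001, 0.0]]
ft_force: [0.1, 0.1, -1.0]
width: 0.163
```

View pics/s11.png

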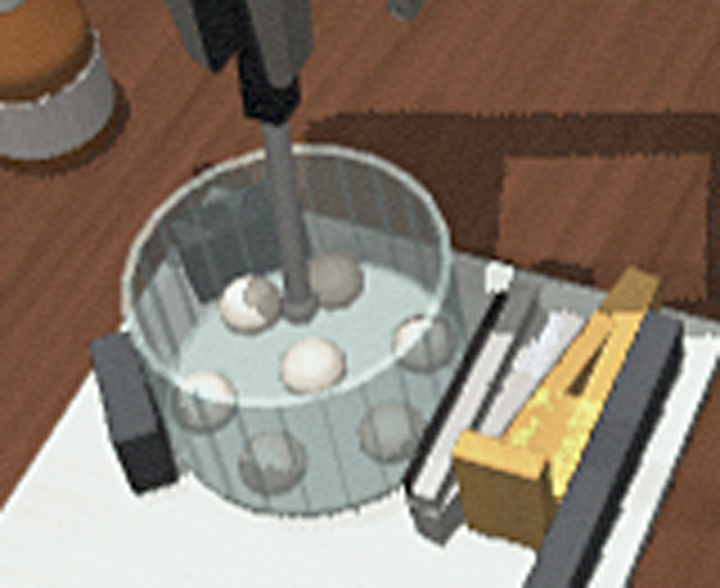

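View pics/sc11.png

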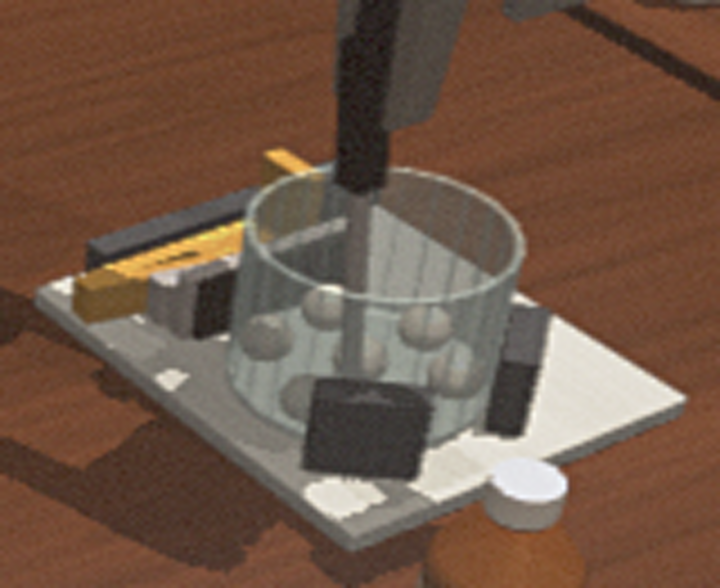

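```bash
python3 - <<'E'
from h import *
print(onz("side",236.7,353.1,.029))
E
python3 -m pendant '{"dp":[[0,-0.16,-0.31],[0,-0.05,-0.35],[0,0.05,-0.35],[0,0.16,-0.31],[0,0.25,-0.25],[0,0.31,-0.16],[0,0.35,-0.05],[0,0.35,0.05],[0,0.31,0.16],[0,0.25,0.25]],"roll":[0,0,0,0,0,0,0,0,0,0]}'
python3 -m pendant '{"dp":[[0,0.16,0.31],[0,0.05,0.35],[0,-0.05,0.35],[0,-0.16,0.31],[0,-0.25,0.25],[0,-0.31,0.16],[0,-0.35,0.05],[0,-0.35,-0.05],[0,-0.31,-0.16],[0,-0.25,-0.25]],"roll":[0,0,0,0,0,0,0,0,0,0]}'
python3 -m pendant '{"dp":[[0,-0.16,-0.31],[0,-0.05,-0.35],[0,0.05,-0.35],[0,0.16,-0.31],[0,0.25,-0.25],[0,0.31,-0.16],[0,0.35,-0.05],[0,0.35,0.05],[0,0.31,0.16],[0,0.25,0.25]],"roll":[0,0,0,0,0,0,0,0,0,0]}'
python3 - <<'E'
from h import *
b=snapshot("scene"); cv2.imwrite("pics/sc12.png",cv2.resize(b[130:270,380:540],None,fx=4.5,fy=4.2,interpolation=cv2.INTER_CUBIC))
a=snapshot("side"); cv2.imwrite("pics/s12.png",cv2.resize(a[280:420,170:330],None,fx=4.5,fy=4.2,interpolation=cv2.INTER_CUBIC))
E
```

```text
[0.5827608  0.25290347 0.029     ]
clock: 27.0
position: [0.551, 0.2856, 0.1828]
tcp_rot: [[-0.001, -0.075, 0.997], [0.0, 0.997, 0.075], [-1.0, 0.0, -0.001]]
ft_force: [-0.1, 0.1, -0.6]
width: 0.165
clock: 28.0
position: [0.5865, 0.2421, 0.1829]
tcp_rot: [[-0.001, -0.074, 0.997], [0.002, 0.997, 0.074], [-1.0, 0.002, -0.001]]
ft_force: [-2.9, 2.6, -1.1]
width: 0.164
clock: 29.0
position: [0.5517, 0.2852, 0.1829]
tcp_rot: [[0.001, -0.076, 0.997], [-0.001, 0.997, 0.076], [-1.0, -0.001, 0.001]]
ft_force: [3.8, -0.9, -0.4]
width: 0.171
```

View pics/s12.png

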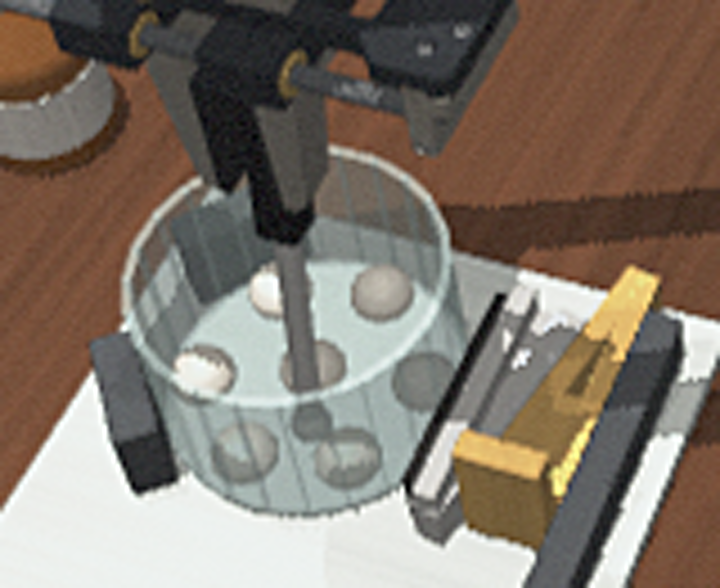

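View pics/sc12.png

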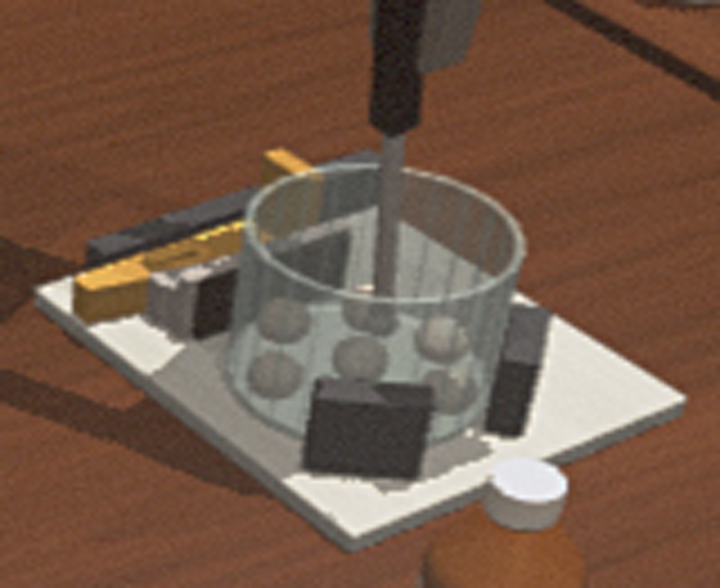

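```bash
python3 -m pendant '{"dp":[[0,0.16,0.31],[0,0.05,0.35],[0,-0.05,0.35],[0,-0.16,0.31],[0,-0.25,0.25],[0,-0.31,0.16],[0,-0.35,0.05],[0,-0.35,-0.05],[0,-0.31,-0.16],[0,-0.25,-0.25]],"roll":[0,0,0,0,0,0,0,0,0,0]}'
python3 -m pendant '{"dp":[[0,-0.16,-0.31],[0,-0.05,-0.35],[0,0.05,-0.35],[0,0.16,-0.31],[0,0.25,-0.25],[0,0.31,-0.16],[0,0.35,-0.05],[0,0.35,0.05],[0,0.31,0.16],[0,0.25,0.25]],"roll":[0,0,0,0,0,0,0,0,0,0]}'
python3 -m pendant '{"dp":[[0,0.16,0.31],[0,0.05,0.35],[0,-0.05,0.35],[0,-0.16,0.31],[0,-0.25,0.25],[0,-0.31,0.16],[0,-0.35,0.05],[0,-0.35,-0.05],[0,-0.31,-0.16],[0,-0.25,-0.25]],"roll":[0,0,0,0,0,0,0,0,0,0]}'
python3 -m pendant '{"dp":[[0,-0.16,-0.31],[0,-0.05,-0.35],[0,0.05,-0.35],[0,0.16,-0.31],[0,0.25,-0.25],[0,0.31,-0.16],[0,0.35,-0.05],[0,0.35,0.05],[0,0.31,0.16],[0,0.25,0.25]],"roll":[0,0,0,0,0,0,0,0,0,0]}'
python3 - <<'E'
from h import *
b=snapshot("scene"); cv2.imwrite("pics/sc13.png",cv2.resize(b[130:270,380:540],None,fx=4.5,fy=4.2,interpolation=cv2.INTER_CUBIC))
a=snapshot("side"); cv2.imwrite("pics/s13.png",cv2.resize(a[280:420,170:330],None,fx=4.5,fy=4.2,interpolation=cv2.INTER_CUBIC))
E
```

```text
clock: 30.1
position: [0.5874, 0.2422, 0.1832]
tcp_rot: [[0.001, -0.074, 0.997], [0.003, 0.997, 0.074], [-1.0, 0.003, 0.001]]
ft_force: [-2.4, 5.4, 2.2]
width: 0.166
clock: 31.1
position: [0.5514, 0.2847, 0.1828]
tcp_rot: [[0.0, -0.076, 0.997], [-0.002, 0.997, 0.076], [-1.0, -0.002, 0.0]]
ft_force: [2.4, -4.9, 0.2]
width: 0.17
clock: 32.1
position: [0.588, 0.2414, 0.1831]
tcp_rot: [[0.002, -0.074, 0.997], [0.001, 0.997, 0.074], [-1.0, 0.001, 0.002]]
ft_force: [-0.7, 3.4, -0.2]
width: 0.166
clock: 33.1
position: [0.5508, 0.2849, 0.1826]
tcp_rot: [[-0.001, -0.076, 0.997], [-0.002, 0.997, 0.076], [-1.0, -0.002, -0.001]]
ft_force: [1.2, -4.9, 0.3]
width: 0.17
```

View pics/s13.png

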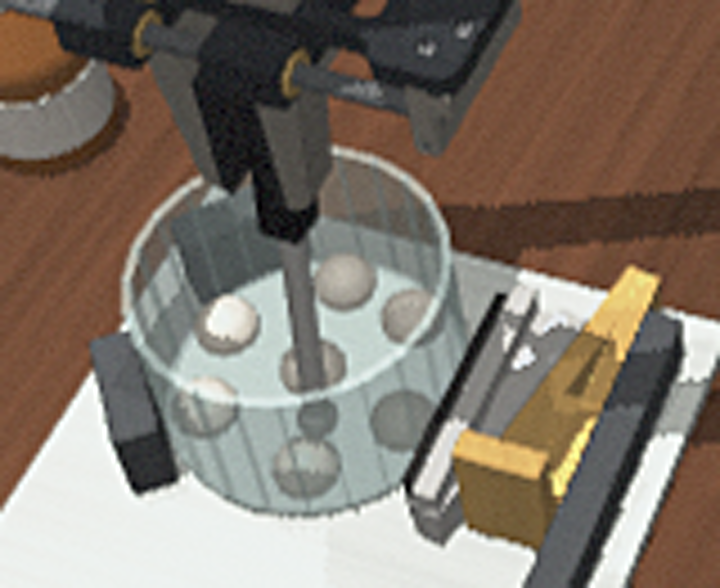

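View pics/sc13.png

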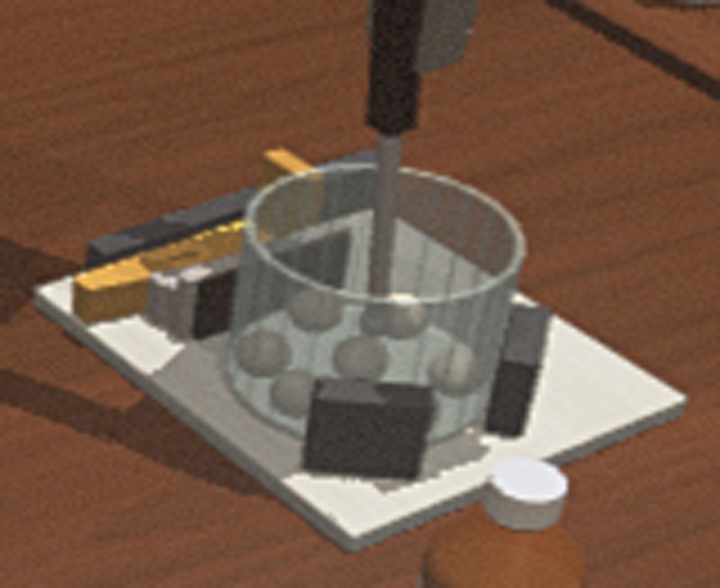

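```bash
python3 - <<'E'
from h import *
s=get_state()["position"]
print(s,tri("scene",(380+378/4.5,130+318/4.2),"side",(170+316/4.5,280+420/4.2)))
E
```

```text
[0.55175107 0.28478646 0.18253106] (array([0.54936306, 0.29700924, 0.02963142]), np.float64(0.0009339353114070709))
```

```bash
python3 -m pendant '{"dp":[[0,0.16,0.31],[0,0.05,0.35],[0,-0.05,0.35],[0,-0.16,0.31],[0,-0.25,0.25],[0,-0.31,0.16],[0,-0.35,0.05],[0,-0.35,-0.05],[0,-0.31,-0.16],[0,-0.25,-0.25]],"roll":[0,0,0,0,0,0,0,0,0,0]}'
python3 -m pendant '{"dp":[[0,-0.16,-0.31],[0,-0.05,-0.35],[0,0,0]],"roll":[0,0,0]}'
python3 -m pendant '{"dp":[[0,-0.15,0],[0,-0.15,0],[0,-0.1,0],[0,-0.1,0],[0,0,0]],"roll":[0,0,0,0,0]}'
python3 - <<'E'
from h import *
b=snapshot("scene"); cv2.imwrite("pics/sc14.png",cv2.resize(b[130:270,380:540],None,fx=4.5,fy=4.2,interpolation=cv2.INTER_CUBIC))
a=snapshot("side"); cv2.imwrite("pics/s14.png",cv2.resize(a[280:420,170:330],None,fx=4.5,fy=4.2,interpolation=cv2.INTER_CUBIC))
E
```

```text
clock: 34.2
position: [0.5872, 0.2413, 0.1828]
tcp_rot: [[0.0, -0.075, 0.997], [0.001, 0.997, 0.075], [-1.0, 0.001, 0.0]]
ft_force: [-0.4, -0.6, -1.0]
width: 0.167
clock: 34.5
position: [0.5707, 0.2358, 0.1836]
tcp_rot: [[0.001, -0.075, 0.997], [0.002, 0.997, 0.075], [-1.0, 0.001, 0.001]]
ft_force: [-0.4, 2.9, 1.7]
width: 0.167
clock: 35.0
position: [0.5726, 0.2236, 0.1831]
tcp_rot: [[0.001, -0.075, 0.997], [0.002, 0.997, 0.075], [-1.0, 0.002, 0.001]]
ft_force: [0.3, 5.6, 0.5]
width: 0.164
```

View pics/s14.png

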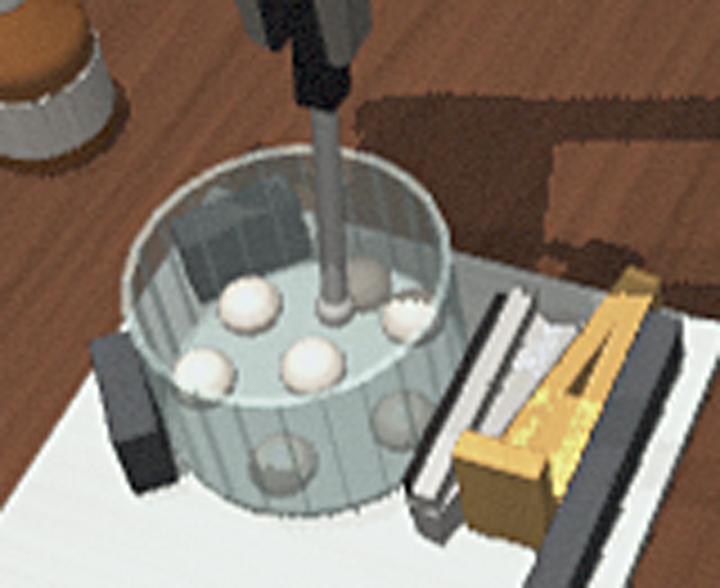

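View pics/sc14.png

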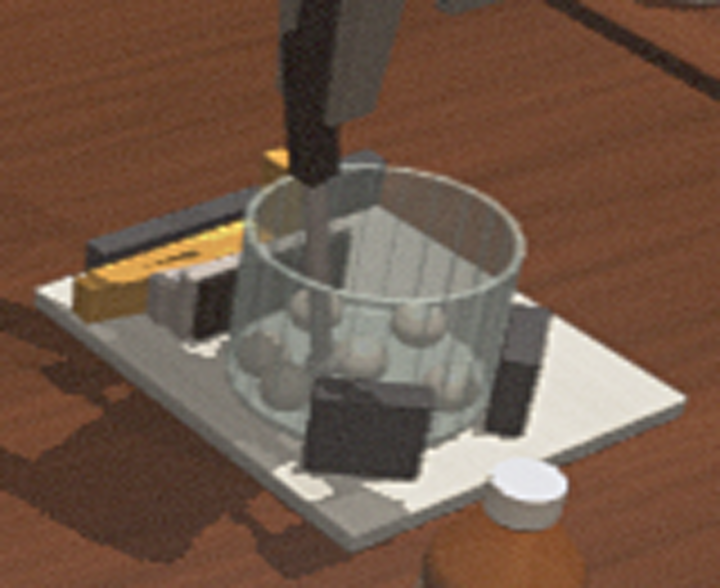

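```bash
python3 - <<'E'
from h import *
print(onz("side",244,353.1,.03), onz("side",170+323/4.5,280+105/4.2,.148), onz("scene",380+315/4.5,130+183/4.2,.148))
E
python3 -m pendant '{"dp":[[0,0.25,0],[0,0.25,0],[0,0,0]],"roll":[0,0,0]}' 0 20
```

```text
[0.57029968 0.24818329 0.03      ] [0.56788707 0.22956274 0.148     ] [0.58228246 0.21980786 0.148     ]
clock: 35.4
position: [0.571, 0.2358, 0.1826]
tcp_rot: [[-0.0, -0.076, 0.997], [-0.001, 0.997, 0.076], [-1.0, -0.001, -0.0]]
ft_force: [-0.0, -0.7, -0.5]
width: 0.172
```

```bash
python3 -m pendant '{"dp":[[0,-0.2,0],[0.02,-0.2,0],[0.03,-0.2,0],[0.04,-0.2,0],[0.05,-0.2,0],[0.05,-0.2,0],[0.06,-0.2,0],[0.06,-0.2,0],[0,0,0]],"roll":[0,0,0,0,0,0,0,0,0]}' 0 8
python3 - <<'E'
from h import *
b=snapshot("scene"); cv2.imwrite("pics/sc15.png",cv2.resize(b[110:270,370:540],None,fx=4.5,fy=3.75,interpolation=cv2.INTER_CUBIC))
a=snapshot("side"); cv2.imwrite("pics/s15.png",cv2.resize(a[260:420,170:340],None,fx=4.5,fy=3.75,interpolation=cv2.INTER_CUBIC))
E
```

```text
clock: 36.3
position: [0.5741, 0.1947, 0.1748]
tcp_rot: [[-0.0, -0.075, 0.997], [-0.0, 0.997, 0.075], [-1.0, -0.0, -0.0]]
ft_force: [-0.2, 0.5, -0.9]
width: 0.173
```

View pics/s15.png

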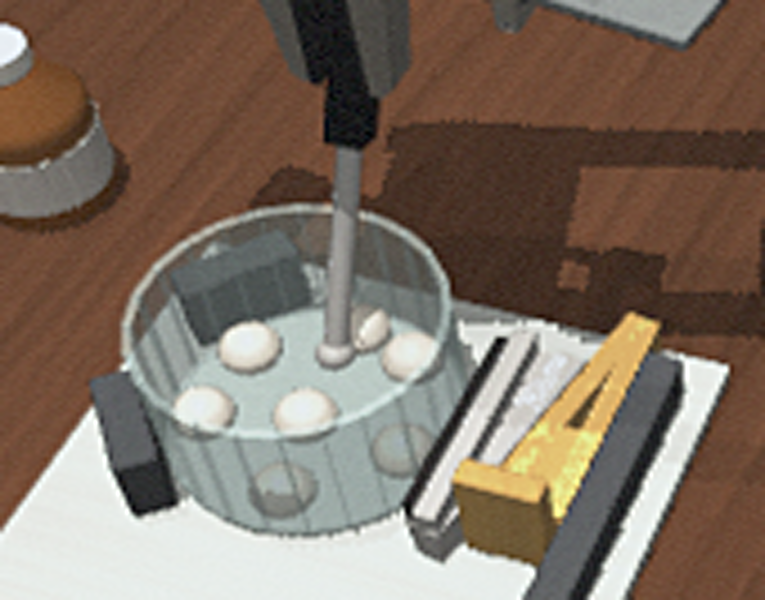

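View pics/sc15.png

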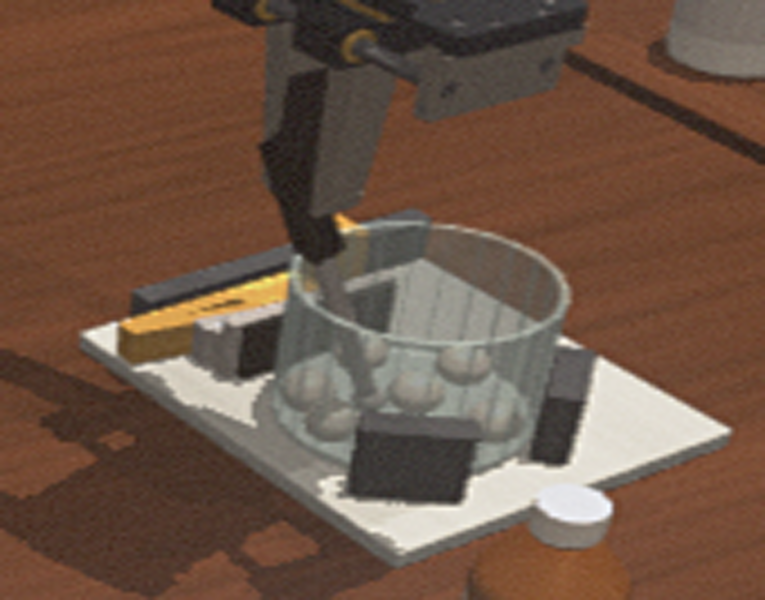

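```bash
python3 -m pendant '{"dp":[[0.06,-0.2,0],[0.08,-0.2,0],[0.08,-0.2,0],[0.08,-0.15,0],[0,0,0]],"roll":[0,0,0,0,0]}' 0 8
python3 - <<'E'
from h import *
b=snapshot("scene"); cv2.imwrite("pics/sc16.png",cv2.resize(b[110:270,370:540],None,fx=4.5,fy=3.75,interpolation=cv2.INTER_CUBIC))
a=snapshot("side"); cv2.imwrite("pics/s16.png",cv2.resize(a[260:420,170:340],None,fx=4.5,fy=3.75,interpolation=cv2.INTER_CUBIC))
E
```

```text
clock: 36.9
position: [0.5755, 0.176, 0.1673]
tcp_rot: [[-0.0, -0.075, 0.997], [-0.0, 0.997, 0.075], [-1.0, -0.0, -0.0]]
ft_force: [-0.6, 0.8, -0.9]
width: 0.172
```

View pics/s16.png

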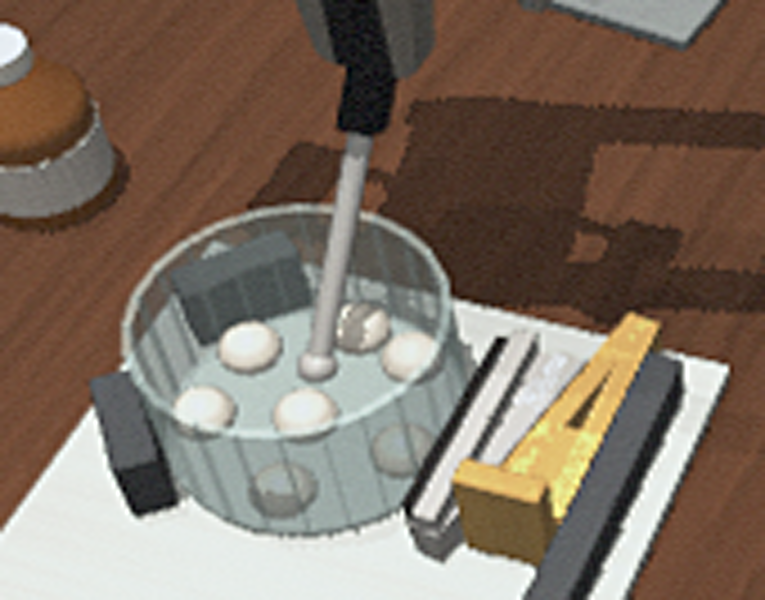

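View pics/sc16.png

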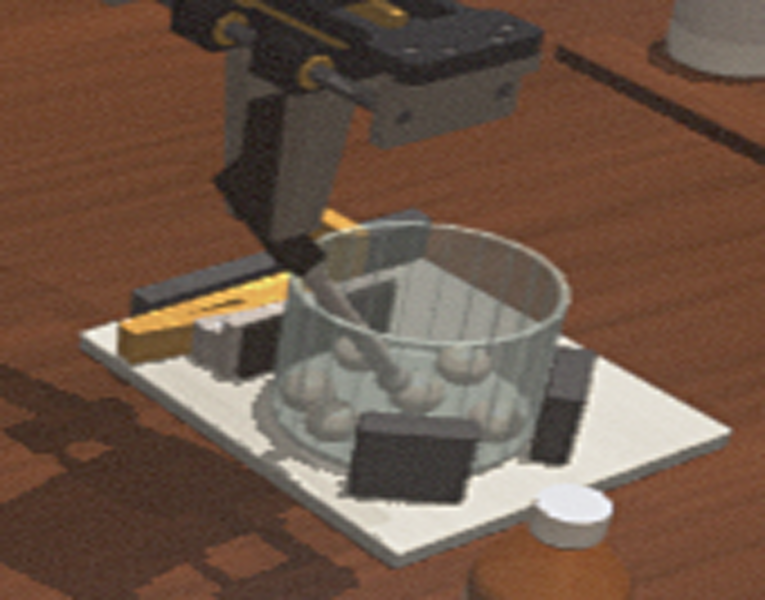

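```bash
python3 - <<'E'
from h import *
print(tri("scene",(370+396/4.5,110+380/3.75),"side",(170+318/4.5,260+365/3.75)))
E
```

```text
(array([0.56880216, 0.26384514, 0.03864361]), np.float64(0.0041984494767186836))
```

```bash
python3 -m pendant '{"dp":[[0.15,0,0],[0.15,0,0],[0.1,0,0],[0,0,0]],"roll":[0,0,0,0]}' 0 5
python3 - <<'E'
from h import *
b=snapshot("scene"); cv2.imwrite("pics/sc17.png",cv2.resize(b[110:270,370:540],None,fx=4.5,fy=3.75,interpolation=cv2.INTER_CUBIC))
a=snapshot("side"); cv2.imwrite("pics/s17.png",cv2.resize(a[260:420,170:340],None,fx=4.5,fy=3.75,interpolation=cv2.INTER_CUBIC))
E
```

```text
clock: 37.4
position: [0.5752, 0.1768, 0.157]
tcp_rot: [[-0.001, -0.075, 0.997], [-0.0, 0.997, 0.075], [-1.0, 0.0, -0.001]]
ft_force: [-0.9, 1.0, -0.9]
width: 0.174
```

View pics/s17.png

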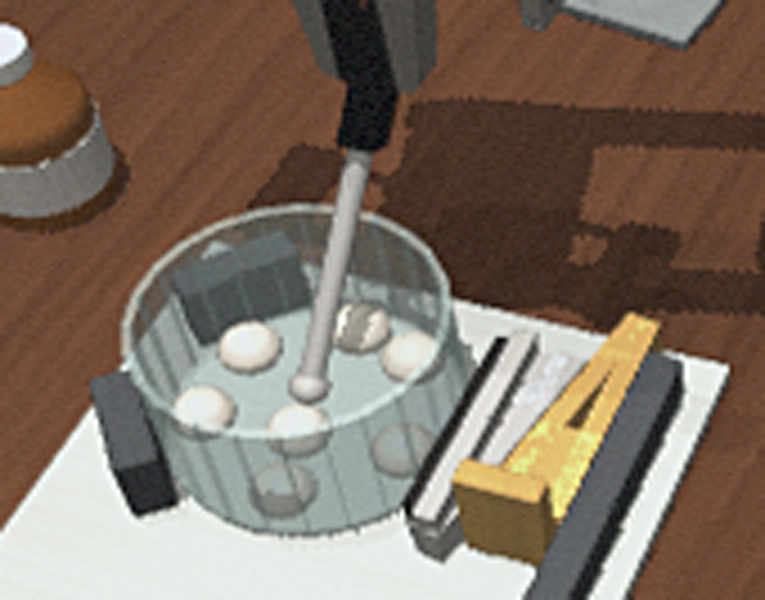

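View pics/sc17.png

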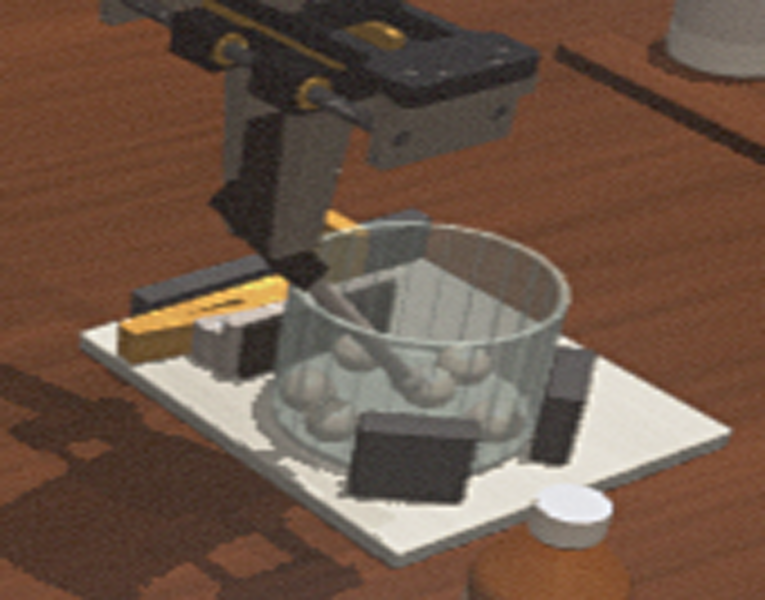

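```bash
python3 - <<'E'
from h import *
print(tri("scene",(370+412/4.5,110+381/3.75),"side",(170+309/4.5,260+384/3.75)))
E
```

```text
(array([0.56868985, 0.27272993, 0.03516312]), np.float64(0.005307246765534255))
```

```bash
python3 -m pendant '{"dp":[[-0.05,0.13,0],[0,0.13,0],[0,0.13,0],[0,0.13,0],[0,0,0],[0,0,0]],"roll":[0,0,0,0,0,0]}' 0 3
python3 - <<'E'
from h import *
b=snapshot("scene"); cv2.imwrite("pics/sc18.png",cv2.resize(b[110:270,370:540],None,fx=4.5,fy=3.75,interpolation=cv2.INTER_CUBIC))
a=snapshot("side"); cv2.imwrite("pics/s18.png",cv2.resize(a[260:420,170:340],None,fx=4.5,fy=3.75,interpolation=cv2.INTER_CUBIC))
E
```

```text
clock: 38.1
position: [0.5745, 0.1899, 0.1588]
tcp_rot: [[-0.0, -0.075, 0.997], [0.0, 0.997, 0.075], [-1.0, 0.0, 0.0]]
ft_force: [0.4, 1.3, -0.9]
width: 0.172
```

View pics/s18.png

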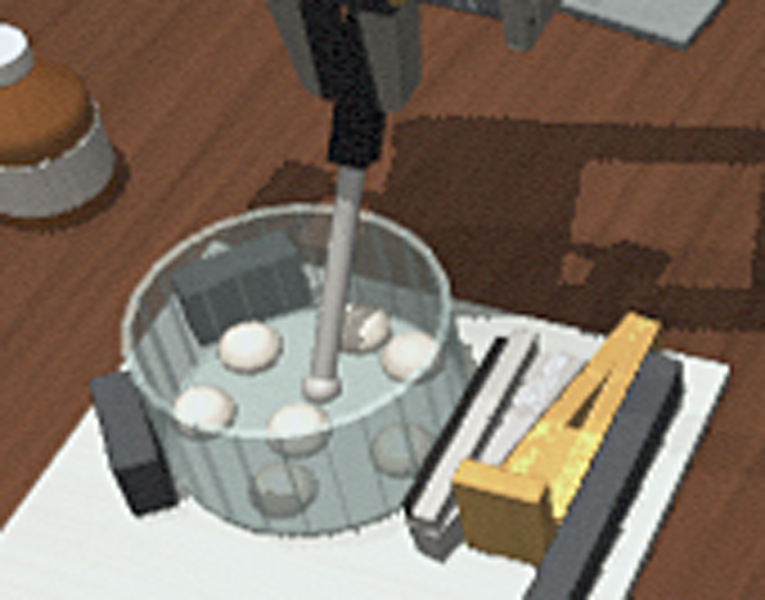

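View pics/sc18.png

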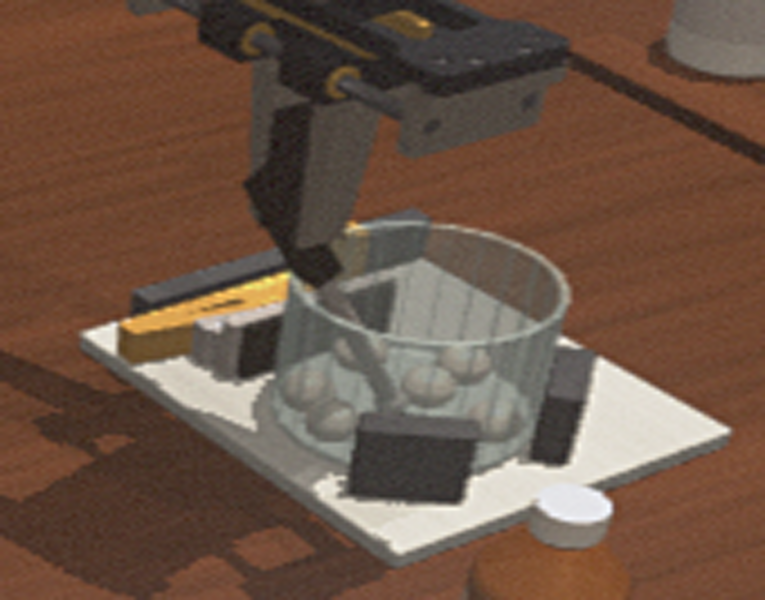

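```bash
python3 -m pendant '{"dp":[[0,0,0],[0,0,0],[0,0,0],[0,0,0],[0,0,0],[0,0,0]],"roll":[0,0,0,0,0,0]}' 70
python3 -m pendant '{"dp":[[-0.6,0,0],[-1,0,0],[-1,0,0],[-1,0,0],[-1,0,0],[-1,0,0],[-0.4,0,0],[0,0,0],[0,0,0],[0,0,0]],"roll":[0,0,0,0,0,0,0,0,0,0]}'
python3 - <<'E'
from h import *
b=snapshot("scene"); cv2.imwrite("pics/sc19.png",cv2.resize(b[110:270,370:540],None,fx=4.5,fy=3.75,interpolation=cv2.INTER_CUBIC))
a=snapshot("side"); cv2.imwrite("pics/s19.png",cv2.resize(a[260:420,170:340],None,fx=4.5,fy=3.75,interpolation=cv2.INTER_CUBIC))
cv2.imwrite("pics/w19.png",snapshot("wrist"))
E
```

```text
clock: 38.8
position: [0.5746, 0.1897, 0.1589]
tcp_rot: [[0.0, -0.075, 0.997], [0.0, 0.997, 0.075], [-1.0, -0.0, 0.0]]
ft_force: [0.1, 0.2, -0.3]
width: 0.672
clock: 39.8
position: [0.5738, 0.1894, 0.3074]
tcp_rot: [[-0.002, -0.075, 0.997], [-0.001, 0.997, 0.075], [-1.0, -0.001, -0.002]]
ft_force: [0.9, -0.1, -0.3]
width: 0.702
```

View pics/s19.png

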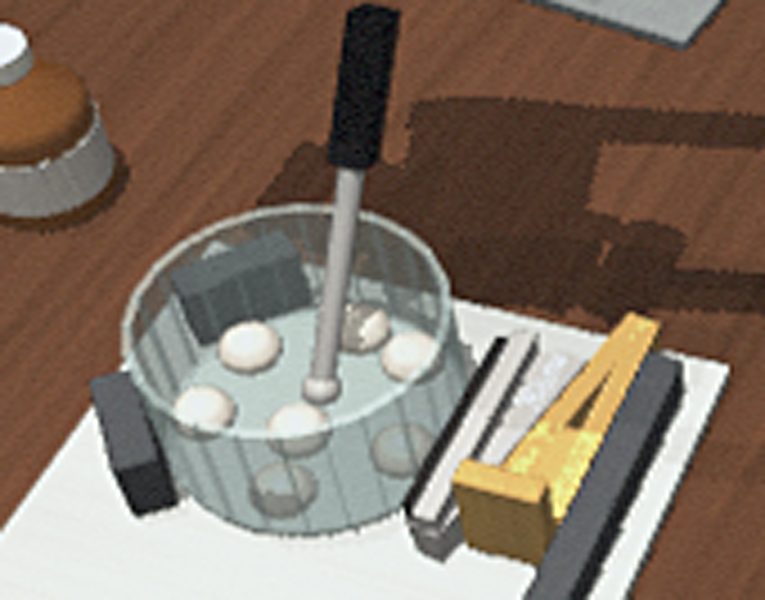

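View pics/sc19.png

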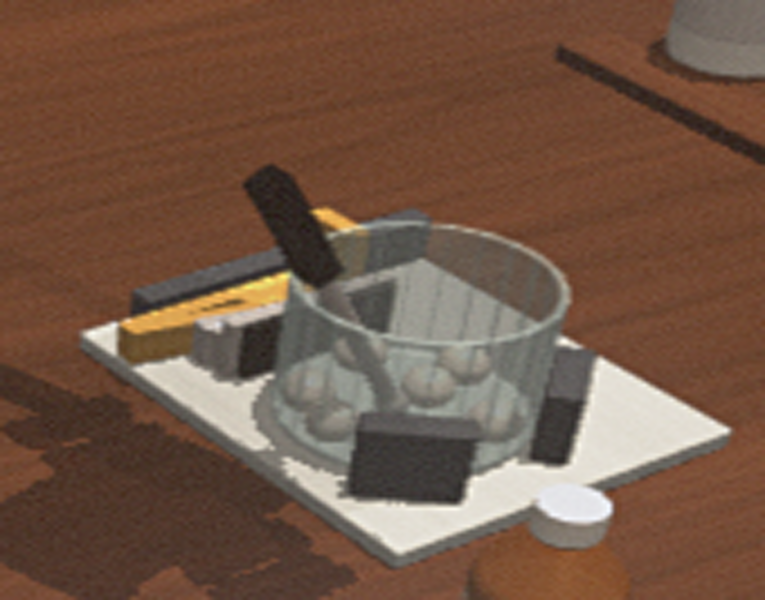

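View pics/w19.png

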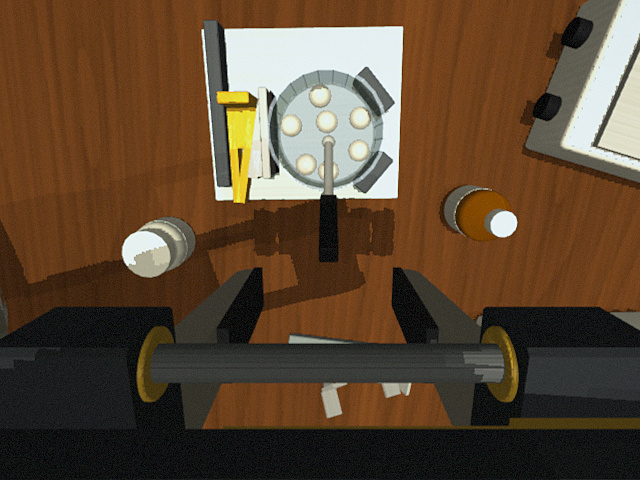

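```bash
python3 - <<'E'
from h import *
a=snapshot("side"); r=cv2.imread("pics/s19.png"); c=cv2.resize(a[260:420,170:340],None,fx=4.5,fy=3.75,interpolation=cv2.INTER_CUBIC)
print(np.abs(c.astype(int)-r).mean(), get_state()["clock"])
print(hand_in())
E
```

```text
2.3113173565722587 40.0
the job is handed in; nothing more can be done
None
```

I handed the job in at 40.0 s of the 72 s allowed; no verdict came back, so success rests on my own checks below.

- **Clamp:** I pushed the wedge in about 60 mm until it jammed. The push rose to about 32 N, above the 10–15 N you suggested. The last picture shows the bar still against the beaker and the beaker against its stops. The bar's pressing force itself could not be read.
- **Rod:** I drew it out from under the shelf by the shaft and laid it flat on the bench instead of in the sloped rest. I then took it again by the handle with a light grip, so that it swung down to near vertical.
- **Stirring:** I made about 4½ clockwise turns, commanded at 28 mm radius, with small tool forces (at most about 7 N). Pictures during the turns put the tip about 10 mm above the beaker's underside. They also put it about 27–29 mm off centre, and showed the beads well moved round.
- **End state:** The rod stands released in the beaker, leaning about 30 degrees on the rim, with its tip low near the floor. It did not shift between pictures. All 7 beads are inside, and the robot is clear of everything.
- **Bystanders:** I saw no bystander pushed from its place, but I did not measure this.

**Where checks disagreed:** the side and scene cameras differed by up to about 10 mm on single-view readings, so I used triangulation and the wrist camera. Two late tip readings, taken while leaning the rod before release, had a 4–5 mm mismatch between cameras.

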